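# Load the dry chamber through its check flap

## Task

Get the dry chamber loaded: set the loading shelf on the three steel balls in front of the flap, its blue tabs on the side away from the chamber, and press it down until both spring catches snap over it and hold it fully home; do this before any puck goes in. Then stand all the sample pucks on the shelf and use the yellow push bar to push them upright through the orange flap into the chamber, keeping the gripper itself off the flap and letting the flap fall shut behind them. Lay the push bar back on its black mat, standing on its flat underside, and leave the jar, the beaker and the screwdriver undisturbed.

Things in the scene. Friction and masses are not known exactly. Their poses are not given: they have to be found in the camera images.
- chamber: fixed blue dry chamber 235 mm long, 110 wide, 104 high, clear roof, with the dock of three steel balls before it. Origin on the table below the closed flap; x points straight into the chamber (the pushing direction), z up. The dock's dark base plate runs from x = -142 to -2 mm, 120 mm wide, 10 mm high. A steel bar over the flap, 91 to 100 mm above the table, juts 10 mm towards the dock
- dock (a point): fixed point of the chamber where shelf_top lies when the shelf is home: 68 mm before the flap, 43.9 mm above the table; axes as chamber. The balls (radius 7 mm, centres 24 mm above the table) lie from here, along x and y, at (50, 0), (-45, 36) and (-45, -36) mm
- sill (a point): fixed point in the middle of the doorway, on the tunnel floor (42 mm above the table), in the plane of the closed flap; axes as chamber. The tunnel behind is 50 mm wide, 47 mm high, 223 mm deep
- tunnel_mid (a point): fixed point in the middle of the tunnel floor, 115 mm behind the flap; axes as chamber
- nose_l (a point): tip of the left spring catch at rest, 48 mm to the +y side of the dock's middle line, 49 mm above the table: a white ball nose of 8 mm radius that yields outward (about 3 N, rising to 6 N). Its aluminium post (20 mm along x, 18 mm wide, 60 mm high) stands 19 mm behind this tip
- nose_r (a point): tip of the right spring catch at rest, 48 mm to the -y side of the dock's middle line, 49 mm above the table: a white ball nose of 8 mm radius that yields outward (about 3 N, rising to 6 N). Its aluminium post (20 mm along x, 18 mm wide, 60 mm high) stands 19 mm behind this tip
- flap (a joint): orange flap, 48 mm wide, 45 mm long, 30 g, hinged along its upper edge 89.5 mm above the table, opening inward only: 0 rad hanging shut, up to 1.45 rad swung up into the chamber. It falls shut on its own when nothing is under it; whatever ends less than about 40 mm behind it holds it open
- shelf_top (a point): loose loading shelf, about 300 g: aluminium plate 124 (x) x 100 (y) x 10 mm on three feet. This point is the centre of its upper face, 19.9 mm above the feet's undersides; z up; blue tabs at its -x end, one foot at +x, two at -x. Two black rails from x = -18 to 62 mm, 10 mm high, leave a lane 46 mm wide (y = -23 to 23 mm). Grip it by a tab, press it home with shut fingers near its middle
- shelf: the same shelf, origin at the level of its feet, below its middle. Each foot is a V groove, 9.9 mm deep, that fits over a ball and centres itself if let down within some 4 mm of true, shelf x along chamber x. The catch noses meet the plate's lower edge 20 mm above home; pressing it past them takes 5 to 15 N; then they bear on its upper edges and pull it down
- tab_l (a point): grip point of the shelf's +y blue tab, 36 (x) x 12 (y) mm, standing 36 mm up from the plate's upper face; the point lies 24 mm above that face, in the middle of the tab; at x = -42, y = +44 mm of the shelf. Its outer face is flush with the plate edge; inward of it the plate is bare
- tab_r (a point): grip point of the shelf's -y blue tab, 36 (x) x 12 (y) mm, standing 36 mm up from the plate's upper face; the point lies 24 mm above that face, in the middle of the tab; at x = -42, y = -44 mm of the shelf. Its outer face is flush with the plate edge; inward of it the plate is bare
- bar_grip (a point): loose push bar, about 120 g: yellow bar 130 mm long (x = -20 to +110 mm from this point), 32 wide, 12 thick, with an upright black handle 34 (x) x 14 (y) mm on it, centred here and reaching 18 mm above this point; the point lies 54 mm above the bar's underside. x points from the handle to the pushing end, z up
- mat: fixed black rubber mat 200 (x) x 110 (y) x 3 mm, the push bar's place; origin at the centre of its underside, on the table, z up. The bar is back when it lies flat on its underside on the mat, its handle over the mat
- puck1_c (a point): copper-coloured sample puck: dark base 32 x 32 mm, 12 mm high, with a copper-coloured band; on it, centred, a white pillar 14 x 14 mm, 28 mm high, sides parallel to the base's, topped copper-coloured; 40 mm high in all, about 90 g. This point is its centre, 20 mm above its underside; z up, x and y along its sides. Grip the pillar above the base. May be absent
- puck2_c (a point): green sample puck: dark base 32 x 32 mm, 12 mm high, with a green band; on it, centred, a white pillar 14 x 14 mm, 28 mm high, sides parallel to the base's, topped green; 40 mm high in all, about 90 g. This point is its centre, 20 mm above its underside; z up, x and y along its sides. Grip the pillar above the base. May be absent
- puck3_c (a point): blue sample puck: dark base 32 x 32 mm, 12 mm high, with a blue band; on it, centred, a white pillar 14 x 14 mm, 28 mm high, sides parallel to the base's, topped blue; 40 mm high in all, about 90 g. This point is its centre, 20 mm above its underside; z up, x and y along its sides. Grip the pillar above the base. May be absent
- puck4_c (a point): yellow sample puck: dark base 32 x 32 mm, 12 mm high, with a yellow band; on it, centred, a white pillar 14 x 14 mm, 28 mm high, sides parallel to the base's, topped yellow; 40 mm high in all, about 90 g. This point is its centre, 20 mm above its underside; z up, x and y along its sides. Grip the pillar above the base. May be absent
- puck5_c (a point): red sample puck: dark base 32 x 32 mm, 12 mm high, with a red band; on it, centred, a white pillar 14 x 14 mm, 28 mm high, sides parallel to the base's, topped red; 40 mm high in all, about 90 g. This point is its centre, 20 mm above its underside; z up, x and y along its sides. Grip the pillar above the base. May be absent
- vial: bystander: amber glass jar with a white lid, 48 mm across, 90 mm high; origin under its middle. Leave alone
- beaker: bystander: glass beaker 70 mm across, 80 mm high; origin under its middle. Leave alone
- driver: bystander: screwdriver lying on the table. Leave alone
Things that resemble listed ones, but are neither listed nor needed, are in the scene too. Of the things that look like the part that bears bar_grip, the smaller one is meant.

How it is judged (in metres and radians):
On the way, in this order (a step that is already met when the one before it is completed fails the run):
1. the shelf is home on the three balls under both catches, no puck yet in the chamber (horizontal distance between shelf_top and dock below 0.004 m and z of shelf_top in the frame of dock between -0.003 and 0.002 m and angle between shelf_top's own z axis and vertical below 0.03 rad and angle between the x axis of shelf_top and the x axis of dock, either way round below 0.06 rad and horizontal distance between each of puck1_c, puck2_c, puck3_c, puck4_c, puck5_c and tunnel_mid above 0.11 m), for 0.3 s.
2. all the pucks stand in the chamber (x of puck1_c in the frame of sill between 0.016 and 0.215 m and y of puck1_c in the frame of sill between -0.03 and 0.03 m and z of puck1_c in the frame of sill between 0.01 and 0.03 m and angle between each of puck1_c, puck2_c, puck3_c, puck4_c, puck5_c's own z axis and vertical below 0.2 rad and x of puck2_c in the frame of sill between 0.016 and 0.215 m and y of puck2_c in the frame of sill between -0.03 and 0.03 m and z of puck2_c in the frame of sill between 0.01 and 0.03 m and x of puck3_c in the frame of sill between 0.016 and 0.215 m and y of puck3_c in the frame of sill between -0.03 and 0.03 m and z of puck3_c in the frame of sill between 0.01 and 0.03 m and x of puck4_c in the frame of sill between 0.016 and 0.215 m and y of puck4_c in the frame of sill between -0.03 and 0.03 m and z of puck4_c in the frame of sill between 0.01 and 0.03 m and x of puck5_c in the frame of sill between 0.016 and 0.215 m and y of puck5_c in the frame of sill between -0.03 and 0.03 m and z of puck5_c in the frame of sill between 0.01 and 0.03 m), for 0.2 s.
At the end, for the whole second after the job is handed in: the shelf is home on the dock (within 4 mm sideways, 2 mm high, 0.06 rad of yaw, 0.03 rad of tilt); all pucks stand upright (within 0.2 rad) in the chamber behind the flap; the flap is shut (below 0.06 rad); the push bar rests flat on its mat with its handle over the mat; all at rest (all of step 2 and horizontal distance between shelf_top and dock below 0.004 m and z of shelf_top in the frame of dock between -0.003 and 0.002 m and angle between shelf_top's own z axis and vertical below 0.03 rad and angle between the x axis of shelf_top and the x axis of dock, either way round below 0.06 rad and value of joint flap below 0.06 rad and x of bar_grip in the frame of mat between -0.1 and 0.1 m and y of bar_grip in the frame of mat between -0.055 and 0.055 m and height (world z) of bar_grip below 0.063 m and angle between bar_grip's own z axis and vertical below 0.1 rad and linear speed of each of pushbar, puck1, puck2, puck3, puck4, puck5 below 0.02 m/s); the robot touches nothing.
It fails at once if the gripper or arm touches the flap (contact force between any of the fingers, the arm and flap above 0.5 N).
It fails at once if the jar is disturbed (distance of vial from where it was at the start of the episode above 0.03 m).
It fails at once if the beaker is disturbed (distance of beaker from where it was at the start of the episode above 0.03 m).
It fails at once if the screwdriver is disturbed (distance of driver from where it was at the start of the episode above 0.03 m).
Of puck1, puck2, puck3, puck4, puck5 only 3 to 5 are there at a start; the rules pass over those that are not, and their reading is None.
At some moment in a run one of pushbar may be knocked a few centimetres aside while the robot is not near it.
Once in a run the grip may slacken for a moment while it holds something.
It also fails if it takes over 210 s, if anything falls off the work surface, if the arm or the gripper's body presses on something with over 40 N, if the wrist force passes 120 N, or if a joint passes its speed limit or range.

## Robot

A 6-joint arm with a two-finger parallel gripper is mounted at the origin on the work surface. World frame = base frame: x ahead of the robot, y to its left, z up, the work surface at z = 0. Lengths are in mm, angles in degrees, forces in N, time in s.
With the tool pointing down it reaches from about 325 to 850 mm from the base axis. Payload 15.5 kg.
Tool frame: the origin (TCP) lies at the very end of the fingers, on their centre line; the grasp point (between the pads) lies 19 mm behind it; x points along the fingers, y is the direction in which the jaws open and shut, and the axes are right-handed (so a half turn about x gives the same grasp; the last joint's range is limited). The gripper opens to 91 mm and grips with 3 to 60 N. Pads are 32 mm wide; open, the fingers measure 118 mm over their backs; the gripper's body (76 mm by 178 mm) begins 60 mm behind the grasp point.
Start: joints at [66.434, 28.281, 77.091, -0, 74.628, -5.472], TCP at [194.106, 594.095, 213.915] pointing down, gripper open.
Joint ranges: [-166.48, 166.48], [-47.26, 123.95], [12.59, 153.08], [-70.14, 250.14], [6.76, 159.57], [-176.63, 176.63]. Speed limits (degrees/s): [108.29, 108.29, 147.25, 172.46, 172.46, 172.46].

## Interface

Orientations are given as a 3x3 rotation matrix whose columns are the frame's x, y, z axes.
In Python, from bench import manip, vision gives the robot as it stands.
- The arm moves only by the tool send_rows, never from a script. Its argument "rows" is a list of rows, each a list of 7 numbers: the shift along the tool's x, y, z in cm, then the turn, a rotation vector about the tool's x, y, z in degrees, then the closure in counts, from 0 (fully open) to 255 (shut). In form: [[dx, dy, dz, wx, wy, wz, hand], ...]. A call has 1 to 8 rows; each row is the pose to reach, as a shift and turn from the pose commanded when the call began, along the tool's axes at that moment; what a row does not reach only later rows make up. A row lasts 1/12 s, in which the tool goes at most 41.7 mm and 7.16 degrees, less where a joint would pass 70% of its speed; a pose out of reach is approached as far as the arm can. A call with a gripper value outside its range is refused whole. The fingers move at their own pace and stop on an object; the grip force is fixed at half the most. Time passes only in rows, so rows that repeat a pose let the fingers close. It gives the time, the measured TCP pose, the force and the opening at its end, in the units of the state.
- manip.get_obs(): the state, without advancing time (a new reading comes with each control period).
- vision.read_camera(name): name is "scene" or "top"; returns the picture (400x640x3 uint8, red, green, blue); there is no depth.
- vision.camera_params(name): a dict with "vfov" (degrees; the focal length in pixels is half the picture's height over the tangent of half this angle, whatever the lens; pixels are square), "cx", "cy" (the principal point, pixels), "k1" (the pictures are not rectified: a ray, as slopes to the right and down, at radius r is drawn at 1 + k1 r^2 times it, then the intrinsics apply), "cam_to_world" (4x4, takes a point from camera to world coordinates). Camera axes: x right, y down, z forward; pixel columns grow to the right and rows downward; lengths in mm; the calibration is good to about 2 mm. A picture is of the moment at which its call begins. camera_params takes no time and is no camera call.
- manip.job_done(): hands the job in, once; it reports no verdict.
The state is a dict: "t": time; "q": joint angles; "qvel": joint speeds; "joint_torque": joint torques, N m; "tool_pos": TCP position; "tcp_rot": TCP orientation; "force": force on the tool from outside, world axes, zero at the start; "moment": the same for the moment, N m; "opening": opening from 0.0 (shut) to 1.0 (fully open).
Only numpy, scipy, OpenCV 4.12 (cv2) and the standard library are available. Lean on these libraries where they do the work, as an engineer would, in place of code of your own. Each camera call takes 0.05 s, during which the arm holds its last target.

## Working session

There is one attempt and no reset: what is moved stays moved. The work goes in short steps, Python scripts to look and compute and a tool call to move; the robot and the scene stay as the last step left them, time stands still between calls to the robot, and variables do not carry over. Pictures are saved under pics/ and viewed, and the job is handed in when it is done.

Besides the shell and the picture viewer there is one more tool, called after "Request:" as name(argument=value, ...) on one line, values as JSON. send_rows: Moves the arm, as the interface text tells. Its arguments: {"type":"object","properties":{"rows":{"type":"array","items":{"type":"array","items":{"type":"number"}}}},"required":["rows"]}

```bash
ls; mkdir -p pics
python3 - <<'E'
from bench import manip, vision
import cv2
o=manip.get_obs(); print(o)
for n in("scene","top"):
    p=vision.camera_params(n); print(n,p)
    im=vision.read_camera(n); cv2.imwrite(f"pics/{n}0.png",im[:,:,::-1])
E
```

```text
pics
{'t': 0.0, 'q': array([ 6.64350934e+01,  2.83162470e+01,  7.71274878e+01, -1.76017070e-03,
        7.46281716e+01, -5.47290201e+00]), 'qvel': array([ 0.07651624,  0.11603074, -0.07036946, -0.08439619, -0.02563655,
       -0.03107839]), 'joint_torque': array([-7.94058506e-04, -8.78790879e+01, -3.81859624e+01,  7.04713049e-02,
        5.31938032e-02, -1.32984446e-04]), 'tool_pos': array([193.95441209, 593.73932924, 213.32136896]), 'tcp_rot': array([[-4.74583744e-04,  3.10535730e-01,  9.50561589e-01],
       [-1.16218914e-03,  9.50560883e-01, -3.10536080e-01],
       [-9.99999212e-01, -1.25210773e-03, -9.02194893e-05]]), 'force': array([-0.67046509, -1.13674668, -0.20434212]), 'moment': array([-0.02210389,  0.00169446, -0.01892207]), 'opening': 0.9963690488833362}
scene {'vfov': 49.316491148258415, 'cx': 317.5424941677209, 'cy': 198.6828686052892, 'k1': -0.00559384973682656, 'cam_to_world': array([[-5.50091653e-01,  6.65718587e-01, -5.04200294e-01,
         1.13164129e+03],
       [ 8.35101858e-01,  4.39971185e-01, -3.30197279e-01,
         4.22105200e+02],
       [ 2.01513448e-03, -6.02697369e-01, -7.97967306e-01,
         1.00249851e+03],
       [ 0.00000000e+00,  0.00000000e+00,  0.00000000e+00,
         1.00000000e+00]])}
top {'vfov': 53.81681928851325, 'cx': 320.46495187106444, 'cy': 196.92147505750677, 'k1': -0.0833952483260941, 'cam_to_world': array([[-7.03326220e-03, -9.94215341e-01,  1.07174570e-01,
         4.54523686e+02],
       [-9.99793081e-01,  9.03725974e-03,  1.82242428e-02,
         3.19852804e+01],
       [-1.90873862e-02, -1.07024218e-01, -9.94073181e-01,
         1.10185098e+03],
       [ 0.00000000e+00,  0.00000000e+00,  0.00000000e+00,
         1.00000000e+00]])}
```

View pics/scene0.png

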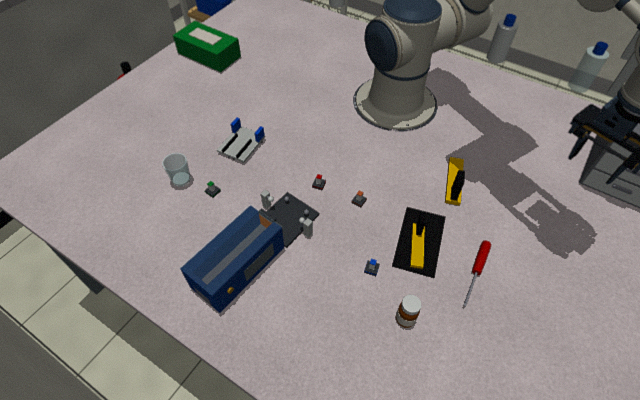

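View pics/top0.png

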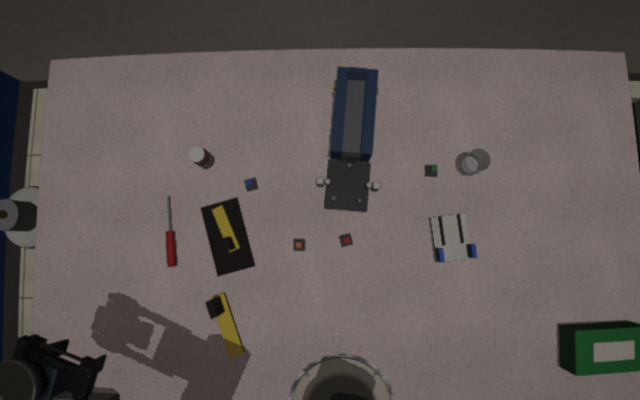

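```bash
cat > h.py <<'E'
import numpy as np, cv2
from bench import manip, vision
from scipy.optimize import least_squares
P={n:vision.camera_params(n) for n in("scene","top")}
for n in P:
    P[n]['f']=200/np.tan(np.radians(P[n]['vfov']/2)); P[n]['T']=np.linalg.inv(P[n]['cam_to_world'])
def proj(n,X):
    p=P[n]; X=np.atleast_2d(X).astype(float); c=X@p['T'][:3,:3].T+p['T'][:3,3]
    s=c[:,:2]/c[:,2:]; s=s*(1+p['k1']*(s**2).sum(1,keepdims=True))
    return s*p['f']+[p['cx'],p['cy']]
def ray(n,uv):
    p=P[n]; s0=(np.array(uv,float)-[p['cx'],p['cy']])/p['f']; s=s0.copy()
    for _ in range(20): s=s0/(1+p['k1']*(s**2).sum())
    M=p['cam_to_world']; return M[:3,3], M[:3,:3]@np.array([s[0],s[1],1])
def atz(n,uv,z):
    o,d=ray(n,uv); return o+d*(z-o[2])/d[2]
def tri(us,ut):
    o1,d1=ray('scene',us); o2,d2=ray('top',ut)
    d1/=np.linalg.norm(d1); d2/=np.linalg.norm(d2)
    A=np.stack([d1,-d2],1); t=np.linalg.lstsq(A,o2-o1,rcond=None)[0]
    a=o1+d1*t[0]; b=o2+d2*t[1]; return (a+b)/2, np.linalg.norm(a-b)
def grab(tag):
    r={}
    for n in P:
        r[n]=vision.read_camera(n)[:,:,::-1].copy(); cv2.imwrite(f"pics/{n}_{tag}.png",r[n])
    return r
def crop(im,x0,y0,x1,y1,s,name,grid=10,gamma=1.0):
    c=cv2.resize(im[y0:y1,x0:x1],None,fx=s,fy=s,interpolation=cv2.INTER_CUBIC)
    if gamma!=1: c=(255*(c/255.)**gamma).astype(np.uint8)
    for u in range((x0//grid+1)*grid,x1,grid):
        X=int((u-x0+.5)*s); cv2.line(c,(X,0),(X,5),(0,0,255),1); cv2.putText(c,str(u),(X-10,16),0,.35,(0,0,255),1)
    for v in range((y0//grid+1)*grid,y1,grid):
        Y=int((v-y0+.5)*s); cv2.line(c,(0,Y),(5,Y),(0,0,255),1); cv2.putText(c,str(v),(7,Y+4),0,.35,(0,0,255),1)
    cv2.imwrite("pics/"+name,c)
E
python3 - <<'E'
from h import *
s=cv2.imread('pics/scene0.png');t=cv2.imread('pics/top0.png')
crop(s,170,180,330,310,5,'s_ch.png',gamma=.7)
crop(t,310,55,400,220,3.5,'t_ch.png',gamma=.6)
crop(s,205,110,280,170,10,'s_sh.png',gamma=.8)
crop(t,420,205,485,270,9,'t_sh.png',gamma=.6)
E
```

```text
(no output)
```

View pics/s_ch.png

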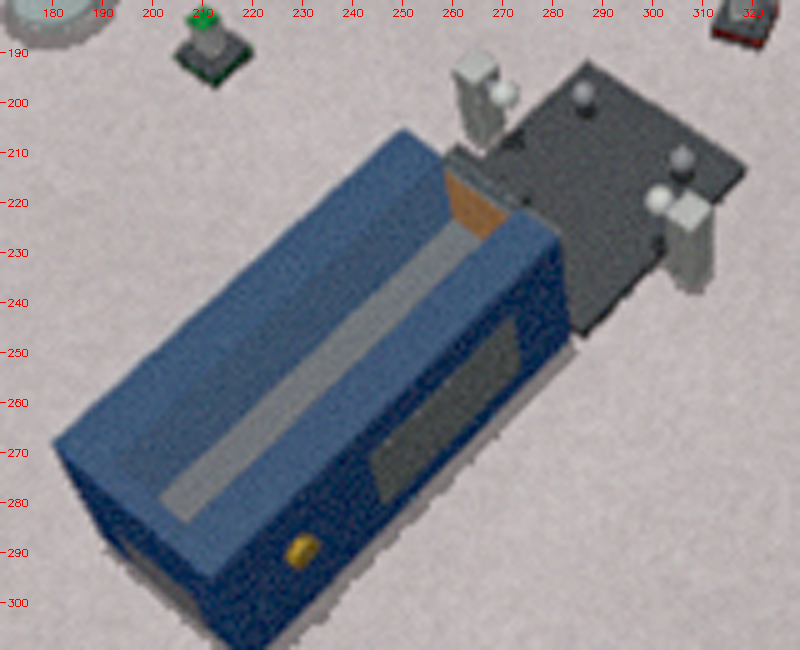

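View pics/t_ch.png

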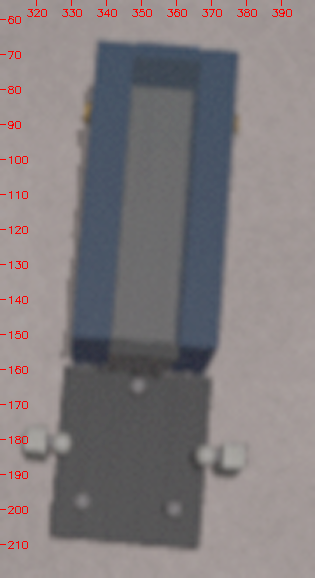

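View pics/s_sh.png

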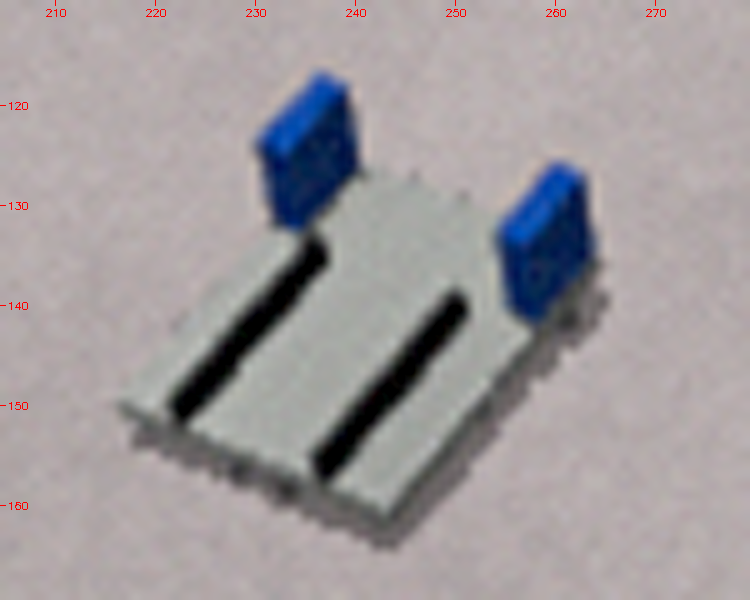

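View pics/t_sh.png

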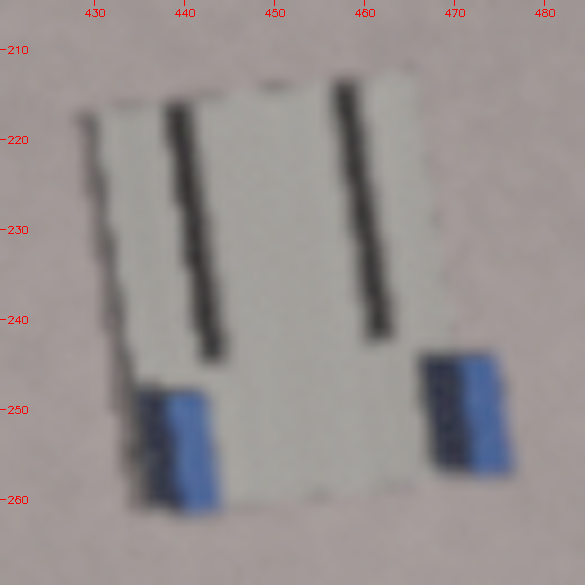

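```bash
cat > fit.py <<'E'
from h import *
# generic planar fit: pts list of (cam, local xyz or fn(extra), uv)
def fit(pts,x0,cams=('scene','top'),verbose=True):
    sel=[p for p in pts if p[0] in cams]
    def res(p):
        c,s=np.cos(p[2]),np.sin(p[2]); r=[]
        for cam,L,uv in sel:
            L=np.array(L(p[3:]) if callable(L) else L,float)
            W=[p[0]+c*L[0]-s*L[1],p[1]+s*L[0]+c*L[1],L[2]]
            r.append(proj(cam,W)[0]-uv)
        return np.ravel(r)
    o=least_squares(res,x0,loss='soft_l1')
    if verbose:
        print(cams,np.round(o.x[:2],1),np.round(np.degrees(o.x[2]),2),np.round(o.x[3:],1),'rms',np.sqrt((res(o.x)**2).mean()).round(2))
        for p,e in zip(sel,res(o.x).reshape(-1,2)): print('   ',p[0],p[2],e.round(1))
    return o.x
E
python3 - <<'E'
from fit import *
B=[(-18,0),(-113,36),(-113,-36)]
pts=[]
def a(c,L,uv): pts.append((c,L,uv))
a('scene',(-113,-36,24),(286.3,198.1));a('scene',(-113,36,24),(305.9,211.1))
nl=lambda s:(lambda e:(e[0],56*s,49))
a('scene',nl(1),(301.3,219.3));a('scene',nl(-1),(270.1,198.1))
a('scene',(-142,-60,10),(287.1,191.9));a('scene',(-142,60,10),(318.9,213.1))
ro=lambda i,s:(lambda e:(e[1]+235*i,55*s,104))
a('scene',ro(0,-1),(250.3,205.5));a('scene',ro(0,1),(281.1,226.9));a('scene',ro(1,-1),(180.5,267.5));a('scene',ro(1,1),(211.5,295.1))
a('top',(-18,0,24),(348.9,164.5));a('top',(-113,36,24),(332.9,197.4));a('top',(-113,-36,24),(359.2,199.6))
a('top',nl(1),(327.2,180.8));a('top',nl(-1),(367.8,184.5))
a('top',(-142,60,10),(323.8,207.9));a('top',(-142,-60,10),(366.4,211.1))
a('top',ro(1,1),(337.5,66.5));a('top',ro(1,-1),(377.5,69.4))
x0=[550,-30,-.05,-68,0]
for c in (('scene','top'),('scene',),('top',)): fit(pts,x0,c,verbose=True)
E
```

```text
('scene', 'top') [678.2 -30. ] -5.32 [-72.6  -1.2] rms 0.73
    scene (286.3, 198.1) [0.1 0.8]
    scene (305.9, 211.1) [0.3 0.9]
    scene (301.3, 219.3) [0.8 0.8]
    scene (270.1, 198.1) [0.6 0.9]
    scene (287.1, 191.9) [-0.  -0.5]
    scene (318.9, 213.1) [ 0.6 -0.4]
    scene (250.3, 205.5) [ 0.1 -1.9]
    scene (281.1, 226.9) [ 1.5 -0.9]
    scene (180.5, 267.5) [-1.1 -0.1]
    scene (211.5, 295.1) [0.8 0.1]
    top (348.9, 164.5) [0.2 0.1]
    top (332.9, 197.4) [0.4 0. ]
    top (359.2, 199.6) [0.3 0. ]
    top (327.2, 180.8) [0.1 0.2]
    top (367.8, 184.5) [ 0.9 -0.1]
    top (323.8, 207.9) [-0.  -0.3]
    top (366.4, 211.1) [0.5 0.1]
    top (337.5, 66.5) [-0.3 -1.7]
    top (377.5, 69.4) [ 0.9 -1.4]
('scene',) [677.8 -31. ] -5.23 [-72.8   0.4] rms 0.75
    scene (286.3, 198.1) [-0.1  0.5]
    scene (305.9, 211.1) [-0.   0.6]
    scene (301.3, 219.3) [0.6 0.5]
    scene (270.1, 198.1) [0.4 0.5]
    scene (287.1, 191.9) [-0.3 -0.7]
    scene (318.9, 213.1) [ 0.3 -0.7]
    scene (250.3, 205.5) [-0.6 -1.8]
    scene (281.1, 226.9) [ 0.8 -0.8]
    scene (180.5, 267.5) [-1.8  0.2]
    scene (211.5, 295.1) [0.1 0.3]
('top',) [678.2 -29.1] -5.36 [-72.4  -5.5] rms 0.29
    top (348.9, 164.5) [-0.1  0.1]
    top (332.9, 197.4) [0.1 0. ]
    top (359.2, 199.6) [-0.1  0. ]
    top (327.2, 180.8) [-0.2  0.1]
    top (367.8, 184.5) [ 0.6 -0.1]
    top (323.8, 207.9) [-0.3 -0.3]
    top (366.4, 211.1) [0.2 0.1]
    top (337.5, 66.5) [-0.7 -0.2]
    top (377.5, 69.4) [0.5 0.2]
```

Run:
```python
from fit import *
pts=[]
def a(c,L,uv): pts.append((c,L,uv))
z=19.9;t=55.9
S=[((62,-50,z),(216.7,150.3)),((62,50,z),(243,161)),((-24,38,t),(254.5,133)),((-24,50,t),(256.8,134.3)),((-60,38,t),(260.3,126)),((-60,50,t),(262.8,127.5)),
((-24,-50,t),(230.5,124)),((-24,-38,t),(232.8,125)),((-60,-50,t),(237,117)),((-60,-38,t),(239.2,118.5)),((-24,-38,z),(234.5,132.3)),((-24,50,z),(258.3,141.5))]
T=[((62,50,z),(430.1,216.7)),((62,-50,z),(465.3,212.8)),((-24,50,t),(437.8,248.1)),((-24,38,t),(442.2,248.1)),((-60,38,t),(443.7,261.4)),((-60,50,t),(439.7,261.6)),
((-24,-38,t),(470.6,243.9)),((-24,-50,t),(474.5,243.9)),((-60,-50,t),(476.4,256.9)),((-60,-38,t),(472.3,256.9))]
for L,u in S:a('scene',L,u)
for L,u in T:a('top',L,u)
for c in (('scene','top'),('scene',),('top',)): fit(pts,[450,-300,.1],c)
# heights check
for us,ut in [((254.5,133),(442.2,248.1)),((239.2,118.5),(472.3,256.9)),((216.7,150.3),(465.3,212.8))]: print(tri(us,ut))
print(tri((305.9,211.1),(332.9,197.4)),tri((301.3,219.3),(327.2,180.8)),tri((270.1,198.1),(367.8,184.5)))
s=cv2.imread('pics/scene0.png');t=cv2.imread('pics/top0.png')
crop(s,360,150,500,290,5,'s_bar.png',gamma=.8)
crop(t,160,190,260,360,3.5,'t_bar.png',gamma=.6)
crop(s,195,170,230,205,8,'p1s.png',grid=5);crop(s,305,170,375,212,8,'p2s.png',grid=5);crop(s,355,250,390,285,8,'p3s.png',grid=5)
crop(t,415,160,450,180,8,'p1t.png',grid=5,gamma=.6);crop(t,285,230,360,255,8,'p2t.png',grid=5,gamma=.6);crop(t,235,170,270,195,8,'p3t.png',grid=5,gamma=.6)
W=700
def st(f,o):
    ims=[cv2.imread('pics/'+x) for x in f]; w=max(i.shape[1] for i in ims)
    cv2.imwrite('pics/'+o,np.vstack([cv2.copyMakeBorder(i,0,4,0,w-i.shape[1],cv2.BORDER_CONSTANT) for i in ims]))
i1=cv2.imread('pics/p1s.png');i3=cv2.imread('pics/p3s.png')
cv2.imwrite('pics/p13s.png',np.hstack([i1,i3])); st(['p13s.png'],'ps_a.png')
j1=cv2.imread('pics/p1t.png');j3=cv2.imread('pics/p3t.png')
st(['p1t.png','p3t.png'],'pt_a.png')
```

```text
('scene', 'top') [ 458.  -305.8] 6.12 [] rms 0.49
    scene (216.7, 150.3) [-0.3 -0.5]
    scene (243, 161) [ 0.7 -0.1]
    scene (254.5, 133) [-0.3  0.2]
    scene (256.8, 134.3) [0.8 0.1]
    scene (260.3, 126) [ 0.1 -0.1]
    scene (262.8, 127.5) [ 0.9 -0.4]
    scene (230.5, 124) [-0.1  0. ]
    scene (232.8, 125) [0.8 0.2]
    scene (237, 117) [-0.2  0. ]
    scene (239.2, 118.5) [ 0.8 -0.3]
    scene (234.5, 132.3) [0.8 1.3]
    scene (258.3, 141.5) [0.5 1.2]
    top (430.1, 216.7) [-0.  -0.2]
    top (465.3, 212.8) [ 0.3 -0.6]
    top (437.8, 248.1) [ 0.3 -0.1]
    top (442.2, 248.1) [ 0.3 -0.7]
    top (443.7, 261.4) [ 0.7 -0.3]
    top (439.7, 261.6) [0.2 0. ]
    top (470.6, 243.9) [-0.1  0.1]
    top (474.5, 243.9) [ 0.4 -0.5]
    top (476.4, 256.9) [0.5 0.1]
    top (472.3, 256.9) [0.2 0.6]
('scene',) [ 458.4 -307. ] 6.11 [] rms 0.5
    scene (216.7, 150.3) [-0.6 -0.6]
    scene (243, 161) [ 0.3 -0.2]
    scene (254.5, 133) [-0.7  0.1]
    scene (256.8, 134.3) [0.4 0. ]
    scene (260.3, 126) [-0.3 -0.2]
    scene (262.8, 127.5) [ 0.5 -0.5]
    scene (230.5, 124) [-0.5 -0
[... 375 characters left out ...]
1.4) [ 0.4 -0.2]
    top (439.7, 261.6) [-0.1  0.2]
    top (470.6, 243.9) [-0.3  0.2]
    top (474.5, 243.9) [ 0.1 -0.3]
    top (476.4, 256.9) [0.2 0.2]
    top (472.3, 256.9) [-0.1  0.8]
(array([ 428.57381717, -270.20550571,   55.37409327]), np.float64(0.9585685592863975))
(array([ 404.4156867 , -350.33224405,   55.76159454]), np.float64(1.6214966370784247))
(array([ 523.75953732, -349.54020769,   16.20733641]), np.float64(0.4111962724334741))
(array([569.09174639,  16.80364941,  28.63820148]), np.float64(1.8986233670161856)) (array([611.6209829 ,  31.86272912,  52.86831035]), np.float64(2.174691340418764)) (array([601.0058884 , -77.80082106,  53.6577732 ]), np.float64(4.172001213398154))
```

View pics/s_bar.png

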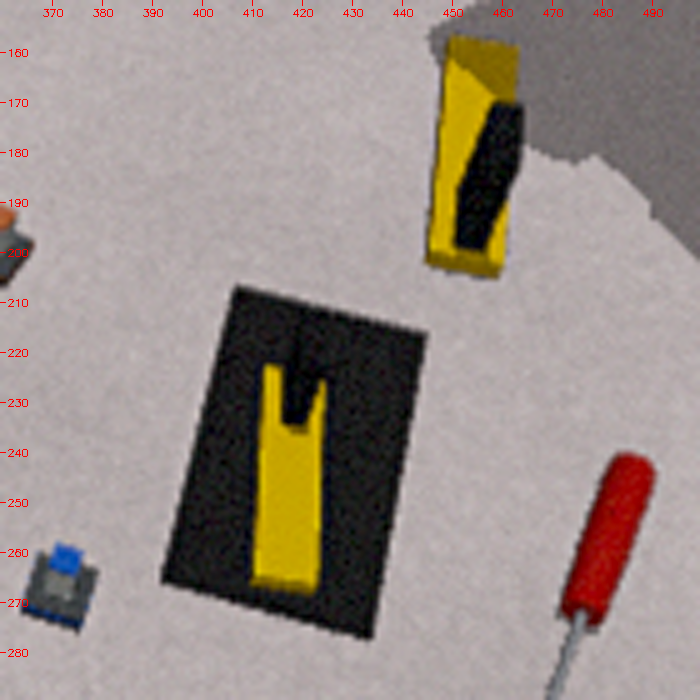

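View pics/t_bar.png

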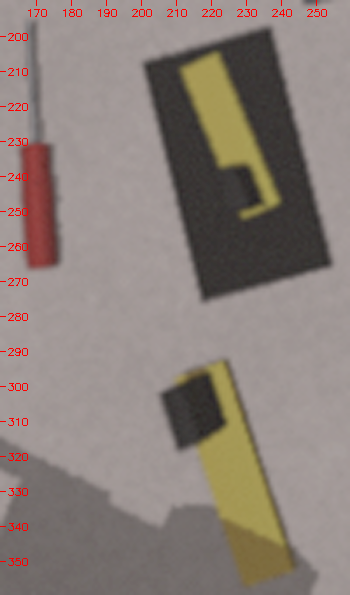

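View pics/ps_a.png

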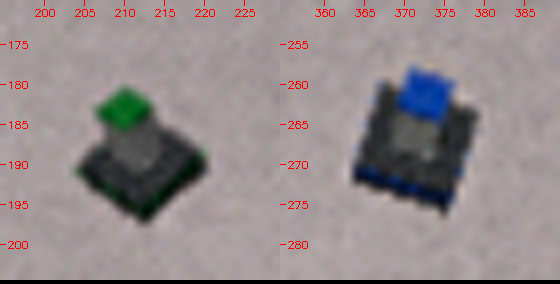

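View pics/p2s.png

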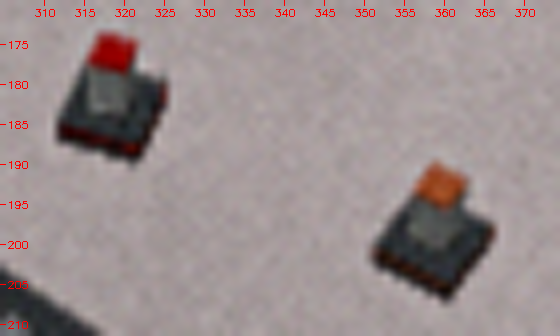

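View pics/pt_a.png

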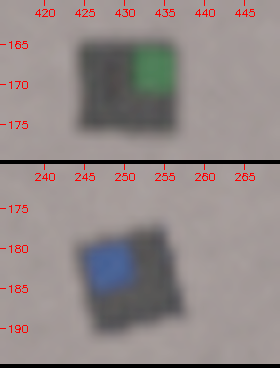

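View pics/p2t.png

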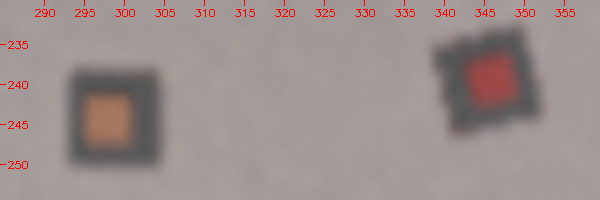

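```bash
cat > plan.py <<'E'
from h import *
import sys
from scipy.spatial.transform import Rotation as Ro
def Rt(yaw): # tool down, jaw y axis = y axis of frame with given yaw (deg)
    a=np.radians(yaw); y=np.array([-np.sin(a),np.cos(a),0]); x=np.array([0,0,-1.]); return np.stack([x,y,np.cross(x,y)],1)
def plan(*tg):
    o=manip.get_obs(); R=o['tcp_rot']; p=o['tool_pos']
    print('t',round(o['t'],2),'pos',p.round(1),'yaw',np.degrees(np.arctan2(-R[0,1],R[1,1])).round(2),'F',o['force'].round(1),'open',round(o['opening'],3))
    for x,y,z,yaw in tg:
        d=R.T@(np.array([x,y,z])-p)/10; w=Ro.from_matrix(R.T@Rt(yaw)).as_rotvec(degrees=True)
        print((x,y,z,yaw),'->',d.round(2).tolist(),w.round(2).tolist())
if __name__=='__main__': plan(*[tuple(map(float,a.split(','))) for a in sys.argv[1:]])
E
python3 plan.py 450,200,180,-6 411.5,-266.5,100,6.12
```

```text
t 0.1 pos [194.  593.8 213.4] yaw -18.09 F [-0.2 -0.5  0.3] open 1.003
(450.0, 200.0, 180.0, -6.0) -> [3.37, -29.48, 36.57] [-12.09, -0.01, 0.06]
(411.5, -266.5, 100.0, 6.12) -> [11.42, -75.01, 47.4] [-24.21, -0.02, 0.06]
```

Request:
send_rows(rows=[[3.4, -29.5, 36.6, -12, 0, 0, 0], [3.4, -29.5, 36.6, -12, 0, 0, 0], [3.4, -29.5, 36.6, -12, 0, 0, 0], [3.4, -29.5, 36.6, -12, 0, 0, 0], [3.4, -29.5, 36.6, -12, 0, 0, 0], [3.4, -29.5, 36.6, -12, 0, 0, 0], [3.4, -29.5, 36.6, -12, 0, 0, 0], [3.4, -29.5, 36.6, -12, 0, 0, 0]])

```text
t: 0.77
tool_pos: [375.0, 315.0, 189.8]
tcp_rot: [[-0.0, 0.106, 0.994], [-0.0, 0.994, -0.106], [-1.0, -0.0, -0.0]]
force: [0.9, 0.0, 0.2]
opening: 0.999
```

```bash
python3 plan.py  411.5,-266.5,120,6.12
```

```text
t 0.77 pos [375.  315.  189.8] yaw -6.08 F [0.9 0.  0.2] open 0.999
(411.5, -266.5, 120.0, 6.12) -> [6.99, -57.43, 9.79] [-12.2, -0.01, 0.01]
```

Request:
send_rows(rows=[[7, -57.4, 9.8, -12.2, 0, 0, 0], [7, -57.4, 9.8, -12.2, 0, 0, 0], [7, -57.4, 9.8, -12.2, 0, 0, 0], [7, -57.4, 9.8, -12.2, 0, 0, 0], [7, -57.4, 9.8, -12.2, 0, 0, 0], [7, -57.4, 9.8, -12.2, 0, 0, 0], [7, -57.4, 9.8, -12.2, 0, 0, 0], [7, -57.4, 9.8, -12.2, 0, 0, 0]])

```text
t: 1.43
tool_pos: [394.5, -7.4, 151.0]
tcp_rot: [[0.0, -0.107, 0.994], [-0.0, 0.994, 0.107], [-1.0, -0.0, 0.0]]
force: [0.7, -0.0, 0.3]
opening: 0.996
```

```bash
python3 plan.py  411.5,-266.5,100,6.12
python3 - <<'E'
from h import *
grab('1')
E
```

```text
t 1.43 pos [394.5  -7.4 151. ] yaw 6.12 F [ 0.7 -0.   0.3] open 0.996
(411.5, -266.5, 100.0, 6.12) -> [5.1, -25.95, -1.07] [-0.0, 0.01, 0.0]
```

View pics/scene_1.png

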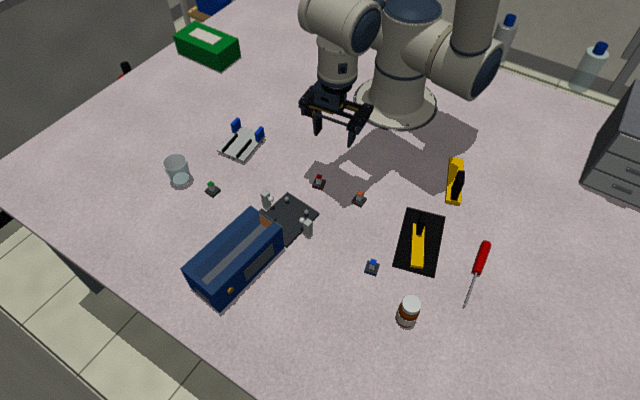

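View pics/top_1.png

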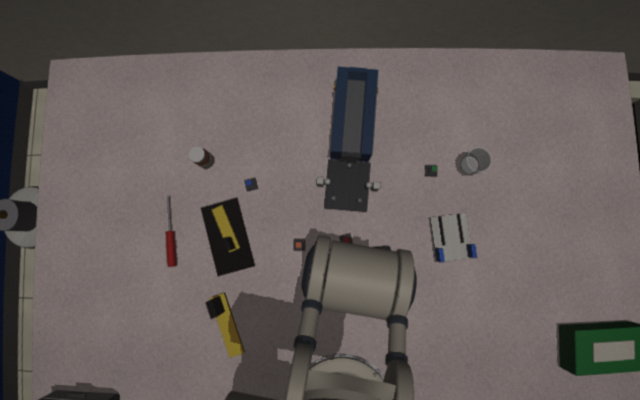

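Request:
send_rows(rows=[[5.1, -26, -1.1, 0, 0, 0, 0], [5.1, -26, -1.1, 0, 0, 0, 0], [5.1, -26, -1.1, 0, 0, 0, 0], [5.1, -26, -1.1, 0, 0, 0, 0], [5.1, -26, -1.1, 0, 0, 0, 0], [5.1, -26, -1.1, 0, 0, 0, 0], [5.1, -26, -1.1, 0, 0, 0, 0], [5.1, -26, -1.1, 0, 0, 0, 0]])

```text
t: 2.2
tool_pos: [412.0, -268.2, 99.4]
tcp_rot: [[0.0, -0.104, 0.995], [-0.001, 0.995, 0.104], [-1.0, -0.001, 0.0]]
force: [-0.7, -0.3, -0.3]
opening: 1.002
```

```bash
python3 plan.py  411.5,-266.5,25,6.12
python3 - <<'E'
from h import *
r=grab('2')
crop(r['scene'],190,60,300,180,6,'s2.png',gamma=.7)
E
```

```text
t 2.2 pos [ 412.  -268.2   99.4] yaw 5.95 F [-0.7 -0.3 -0.3] open 1.002
(411.5, -266.5, 25.0, 6.12) -> [7.44, 0.18, -0.04] [-0.17, 0.01, 0.03]
```

View pics/s2.png

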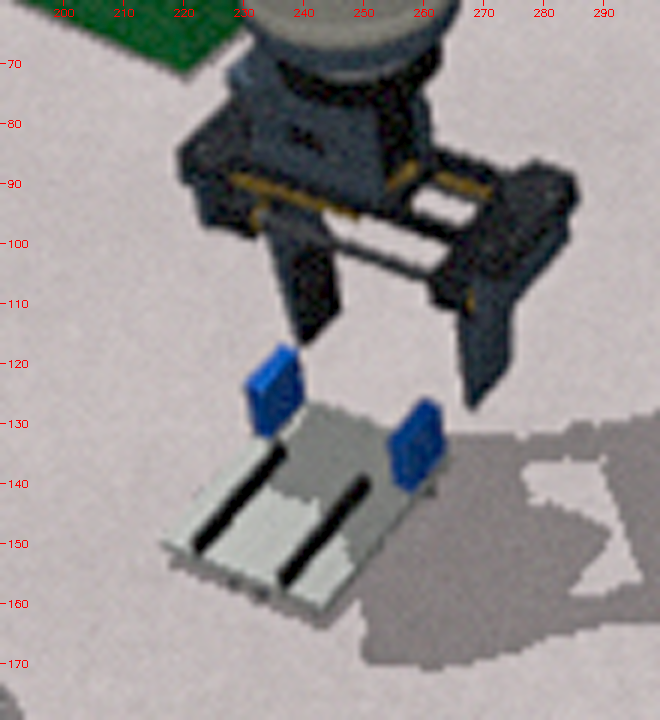

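Request:
send_rows(rows=[[3.5, 0.2, 0, -0.2, 0, 0, 0], [7.4, 0.2, 0, -0.2, 0, 0, 0], [7.4, 0.2, 0, -0.2, 0, 0, 0], [7.4, 0.2, 0, -0.2, 0, 0, 0], [7.4, 0.2, 0, -0.2, 0, 0, 0]])

```text
t: 2.72
tool_pos: [411.7, -262.5, 27.7]
tcp_rot: [[0.0, -0.111, 0.994], [0.0, 0.994, 0.111], [-1.0, 0.0, 0.0]]
force: [-0.6, 0.2, 1.0]
opening: 1.0
```

```bash
python3 plan.py  411.5,-266.5,25,6.12
python3 - <<'E'
from h import *
r=grab('3')
crop(r['scene'],200,70,300,180,6,'s3.png',gamma=.7)
E
```

```text
t 2.72 pos [ 411.7 -262.5   27.7] yaw 6.36 F [-0.6  0.2  1. ] open 1.0
(411.5, -266.5, 25.0, 6.12) -> [0.27, -0.4, -0.07] [0.24, 0.0, -0.0]
```

View pics/s3.png

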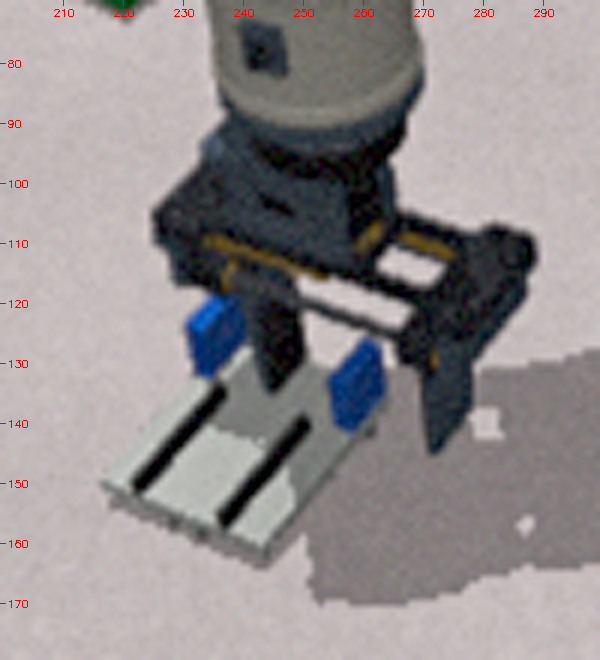

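Request:
send_rows(rows=[[0.2, -0.4, 0, 0, 0, 0, 0], [0.2, -0.4, 0, 0, 0, 0, 0], [0.2, -0.4, 0, 0, 0, 0, 0], [0.2, -0.4, 0, 0, 0, 0, 0]])

```text
t: 3.15
tool_pos: [412.0, -267.4, 24.6]
tcp_rot: [[0.001, -0.11, 0.994], [-0.0, 0.994, 0.11], [-1.0, -0.0, 0.0]]
force: [-0.1, 0.2, -0.4]
opening: 0.999
```

```bash
python3 plan.py  411.5,-266.5,25,6.12
```

```text
t 3.15 pos [ 412.  -267.4   24.6] yaw 6.29 F [-0.1  0.2 -0.4] open 0.999
(411.5, -266.5, 25.0, 6.12) -> [-0.04, 0.09, -0.04] [0.17, 0.03, 0.03]
```

Request:
send_rows(rows=[[0, 0, 0, 0, 0, 0, 255], [0, 0, 0, 0, 0, 0, 255], [0, 0, 0, 0, 0, 0, 255], [0, 0, 0, 0, 0, 0, 255], [0, 0, 0, 0, 0, 0, 255], [0, 0, 0, 0, 0, 0, 255], [0, 0, 0, 0, 0, 0, 255], [0, 0, 0, 0, 0, 0, 255]])

```text
t: 3.82
tool_pos: [411.9, -267.2, 24.2]
tcp_rot: [[0.0, -0.11, 0.994], [-0.0, 0.994, 0.11], [-1.0, -0.0, 0.0]]
force: [-0.5, 0.2, -0.6]
opening: 0.448
```

Request:
send_rows(rows=[[0, 0, 0, 0, 0, 0, 255], [0, 0, 0, 0, 0, 0, 255], [-1, 0, 0, 0, 0, 0, 255], [-3, 0, 0, 0, 0, 0, 255], [-7, 0, 0, 0, 0, 0, 255], [-10, 0, 0, 0, 0, 0, 255], [-10, 0, 0, 0, 0, 0, 255], [-10, 0, 0, 0, 0, 0, 255]])

```text
t: 4.48
tool_pos: [412.7, -267.8, 126.3]
tcp_rot: [[0.003, -0.11, 0.994], [-0.003, 0.994, 0.11], [-1.0, -0.003, 0.003]]
force: [-0.4, 1.0, -0.8]
opening: 0.008
```

```bash
python3 plan.py  411.5,-266.5,125,6.12;python3 - <<'E'
from h import *
r=grab('4')
crop(r['scene'],190,60,300,170,6,'s4.png',gamma=.7)
crop(r['top'],420,190,500,280,6,'t4.png',gamma=.6)
E
```

```text
t 4.48 pos [ 412.7 -267.8  126.3] yaw 6.31 F [-0.4  1.  -0.8] open 0.008
(411.5, -266.5, 125.0, 6.12) -> [0.13, 0.14, -0.1] [0.19, 0.15, 0.16]
```

View pics/s4.png

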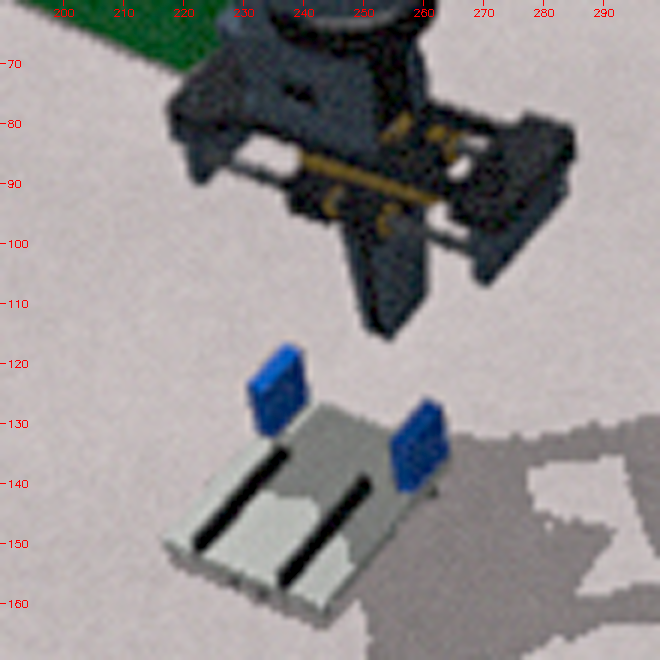

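View pics/t4.png

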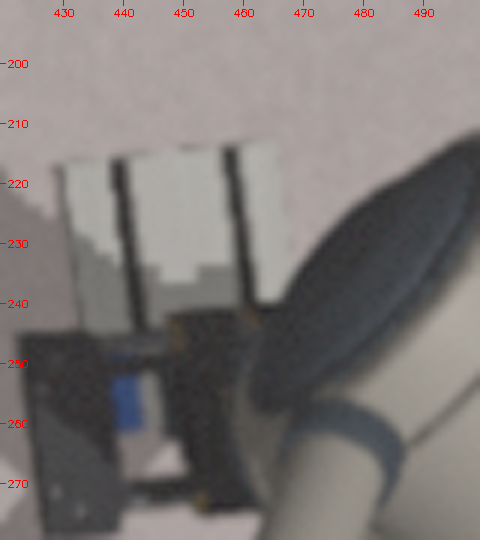

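Run:
```python
from h import *
T=np.array([412.7,-267.8,126.3])
for d in [(0,0,0),(16,0,0),(-16,0,0),(0,7,0),(0,-7,0),(11,7,0),(11,-7,0),(-11,7,0)]: print(d,proj('scene',T+np.array(d)).round(1), )
```

```text
(0, 0, 0) [[255.9 112.9]]
(16, 0, 0) [[252.5 116. ]]
(-16, 0, 0) [[259.3 109.8]]
(0, 7, 0) [[257.8 113.8]]
(0, -7, 0) [[254.1 112. ]]
(11, 7, 0) [[255.5 115.9]]
(11, -7, 0) [[251.7 114.1]]
(-11, 7, 0) [[260.1 111.7]]
```

Request:
send_rows(rows=[[0, 0, 0, 0, 0, 0, 140], [0, 0, 0, 0, 0, 0, 140], [0, 0, 0, 0, 0, 0, 140], [0, 0, 0, 0, 0, 0, 140], [0, 0, 0, 0, 0, 0, 140], [4, 0.05, 0, 0, 0, 0, 140], [8, 0.05, 0, 0, 0, 0, 140], [10, 0.05, 0, 0, 0, 0, 140]])

```text
t: 5.25
tool_pos: [410.8, -265.9, 21.2]
tcp_rot: [[-0.002, -0.11, 0.994], [0.001, 0.994, 0.11], [-1.0, 0.002, -0.001]]
force: [-1.1, 0.6, -0.5]
opening: 0.453
```

Request:
send_rows(rows=[[0, 0, 0, 0, 0, 0, 140], [0, 0, 0, 0, 0, 0, 140], [0, 0, 0, 0, 0, 0, 255], [0, 0, 0, 0, 0, 0, 255], [0, 0, 0, 0, 0, 0, 255], [0, 0, 0, 0, 0, 0, 255], [0, 0, 0, 0, 0, 0, 255], [0, 0, 0, 0, 0, 0, 255]])

```text
t: 5.92
tool_pos: [411.9, -266.8, 24.5]
tcp_rot: [[0.0, -0.11, 0.994], [-0.0, 0.994, 0.11], [-1.0, -0.0, 0.0]]
force: [0.4, 0.6, 4.0]
opening: 0.131
```

Request:
send_rows(rows=[[0, 0, 0, 0, 0, 0, 255], [0, 0, 0, 0, 0, 0, 255], [0, 0, 0, 0, 0, 0, 255]])

```text
t: 6.17
tool_pos: [411.9, -266.8, 24.4]
tcp_rot: [[0.0, -0.11, 0.994], [-0.0, 0.994, 0.11], [-1.0, -0.0, 0.0]]
force: [-0.5, 0.7, 6.6]
opening: 0.131
```

Request:
send_rows(rows=[[-0.5, 0, 0, 0, 0, 0, 255], [-2, 0, 0, 0, 0, 0, 255], [-4, 0, 0, 0, 0, 0, 255], [-7, 0, 0, 0, 0, 0, 255], [-10, 0, 0, 0, 0, 0, 255], [-12, 0, 0, 0, 0, 0, 255], [-12, 0, 0, 0, 0, 0, 255], [-12, 0, 0, 0, 0, 0, 255]])

```text
t: 6.83
tool_pos: [412.0, -266.8, 144.8]
tcp_rot: [[0.001, -0.11, 0.994], [-0.001, 0.994, 0.11], [-1.0, -0.001, 0.001]]
force: [0.2, 0.8, -3.8]
opening: 0.132
```

```bash
python3 plan.py  572.7,24.2,145,-5.33 ;python3 - <<'E'
from h import *
r=grab('5')
crop(r['scene'],190,40,300,170,5,'s5.png',gamma=.7)
crop(r['top'],420,180,500,280,6,'t5.png',gamma=.6)
E
```

```text
t 6.83 pos [ 412.  -266.8  144.8] yaw 6.31 F [ 0.2  0.8 -3.8] open 0.132
(572.7, 24.2, 145.0, -5.33) -> [-0.03, 27.16, 19.17] [11.64, 0.07, 0.06]
```

View pics/s5.png

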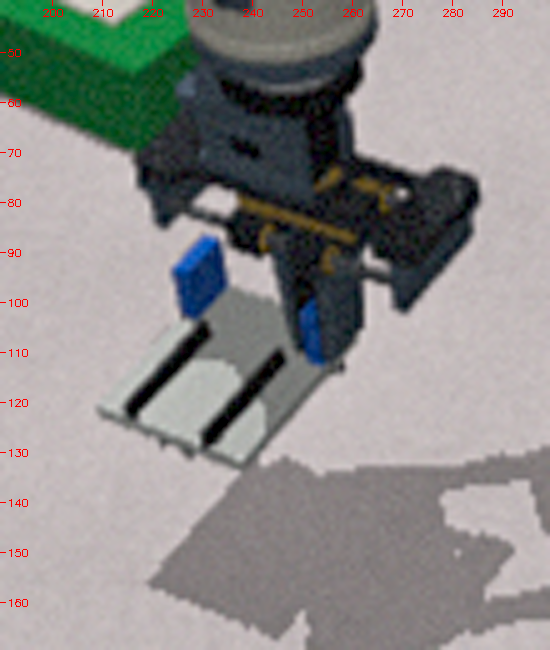

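View pics/t5.png

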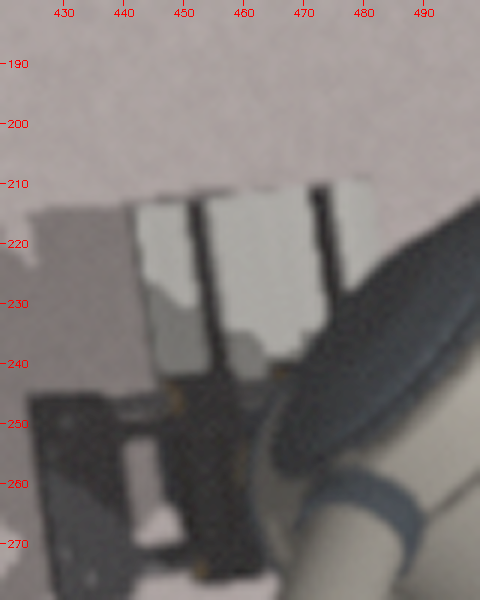

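Request:
send_rows(rows=[[0, 1.4, 1, 0.6, 0, 0, 255], [0, 4.1, 2.9, 1.7, 0, 0, 255], [0, 7, 5, 3, 0, 0, 255], [0, 10, 7, 4.3, 0, 0, 255], [0, 13, 9.2, 5.6, 0, 0, 255], [0, 16, 11.3, 7, 0, 0, 255], [0, 19, 13.4, 8.2, 0, 0, 255], [0, 22, 15.5, 9.5, 0, 0, 255]])

```text
t: 7.6
tool_pos: [541.3, -29.0, 142.5]
tcp_rot: [[-0.003, 0.057, 0.998], [0.0, 0.998, -0.057], [-1.0, 0.0, -0.003]]
force: [1.2, -0.8, -3.0]
opening: 0.13
```

Request:
send_rows(rows=[[0, 2, 1.4, 0.8, 0, 0, 255], [0, 3.7, 2.6, 1.5, 0, 0, 255], [0, 3.7, 2.6, 1.5, 0, 0, 255], [0, 3.7, 2.6, 1.5, 0, 0, 255], [0, 3.7, 2.6, 1.5, 0, 0, 255], [0, 3.7, 2.6, 1.5, 0, 0, 255]])

```text
t: 8.1
tool_pos: [568.7, 3.8, 143.4]
tcp_rot: [[-0.002, 0.082, 0.997], [0.0, 0.997, -0.082], [-1.0, -0.0, -0.002]]
force: [-0.1, 0.2, -2.8]
opening: 0.13
```

```bash
python3 plan.py  572.7,24.2,100,-5.33
```

```text
t 8.1 pos [568.7   3.8 143.4] yaw -4.73 F [-0.1  0.2 -2.8] open 0.13
(572.7, 24.2, 100.0, -5.33) -> [4.34, 2.06, 0.23] [0.6, -0.11, 0.01]
```

Request:
send_rows(rows=[[1, 1, 0.1, 0.3, 0, 0, 255], [2, 2.05, 0.2, 0.6, 0, 0, 255], [3, 2.05, 0.2, 0.6, 0, 0, 255], [4.3, 2.05, 0.2, 0.6, 0, 0, 255], [4.3, 2.05, 0.2, 0.6, 0, 0, 255], [4.3, 2.05, 0.2, 0.6, 0, 0, 255], [4.3, 2.05, 0.2, 0.6, 0, 0, 255], [4.3, 2.05, 0.2, 0.6, 0, 0, 255]])

```text
t: 8.77
tool_pos: [573.6, 24.7, 101.4]
tcp_rot: [[0.0, 0.092, 0.996], [-0.0, 0.996, -0.092], [-1.0, -0.0, 0.0]]
force: [1.1, -0.1, -2.4]
opening: 0.124
```

```bash
python3 plan.py  572.7,24.2,100,-5.33;python3 - <<'E'
from h import *
r=grab('6')
crop(r['scene'],220,100,360,250,5,'s6.png',gamma=.7)
crop(r['top'],300,120,390,240,5,'t6.png',gamma=.6)
E
```

```text
t 8.77 pos [573.6  24.7 101.4] yaw -5.3 F [ 1.1 -0.1 -2.4] open 0.124
(572.7, 24.2, 100.0, -5.33) -> [0.14, -0.06, -0.09] [0.03, 0.02, 0.0]
```

View pics/s6.png

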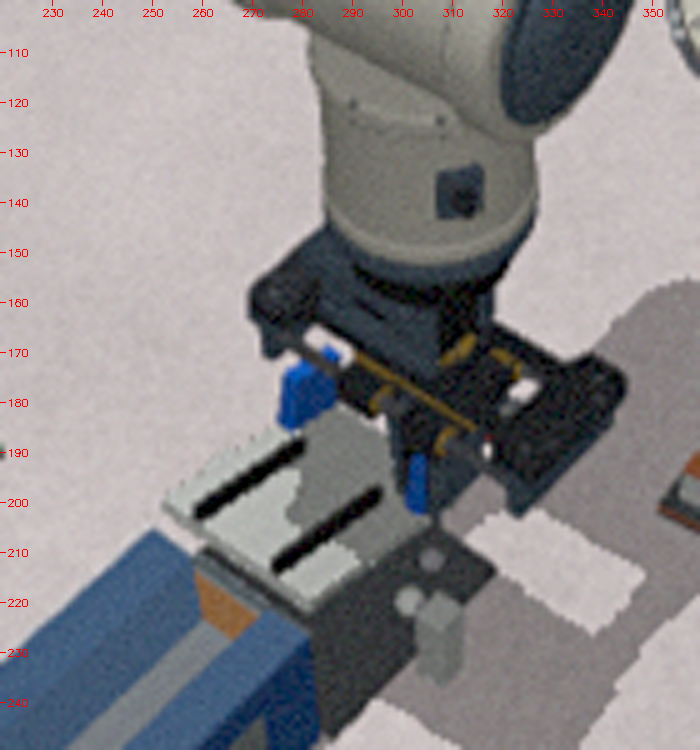

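View pics/t6.png

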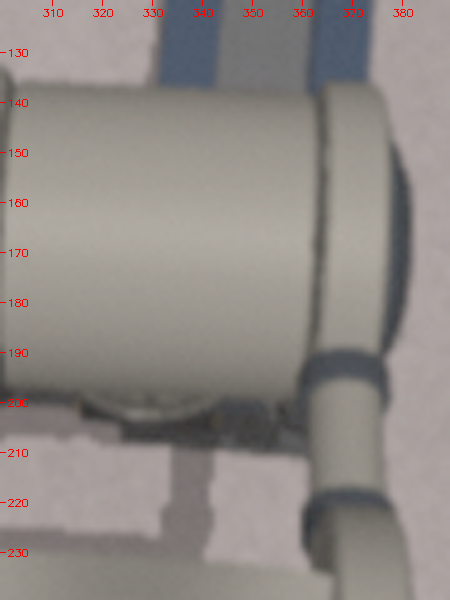

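```bash
cat > ov.py <<'E'
from h import *
def box(x0,x1,y0,y1,z0,z1):
    c=[(x,y,z) for x in(x0,x1) for y in(y0,y1) for z in(z0,z1)]
    return [(a,b) for i,a in enumerate(c) for b in c[i+1:] if sum(p!=q for p,q in zip(a,b))==1]
def shelf(zo): # lines local, zo = height of feet
    z=zo+19.9
    L=box(-62,62,-50,50,z-10,z)
    for s in(1,-1): L+=box(-60,-24,*sorted((38*s,50*s)),z,z+36); L+=[((-18,23*s,z+10),(62,23*s,z+10))]
    return L
def chamber():
    L=box(0,235,-55,55,0,104)+box(-142,-2,-60,60,0,10)
    L+=[((0,-25,42),(0,25,42))]
    return L
def overlay(im,n,L,pose,x0,y0,s,col=(0,255,0)):
    a=np.radians(pose[2]);c,sn=np.cos(a),np.sin(a)
    f=lambda p:proj(n,[pose[0]+c*p[0]-sn*p[1],pose[1]+sn*p[0]+c*p[1],p[2]])[0]
    for p,q in L:
        a1,b1=[((f(v)-[x0,y0]+.5)*s).astype(int) for v in(p,q)]
        cv2.line(im,tuple(map(int,a1)),tuple(map(int,b1)),col,1)
E
python3 - <<'E'
from ov import *
a=np.radians(-5.3);c,s=np.cos(a),np.sin(a)
T=np.array([573.6,24.7]); o=T-np.array([c*-42-s*44,s*-42+c*44]); print(o)
im=cv2.imread('pics/s6.png')
overlay(im,'scene',shelf(101.4-24.9),(*o,-5.3),220,100,5)
overlay(im,'scene',chamber(),(678.1,-29.8,-5.33),220,100,5,(0,0,255))
cv2.imwrite('pics/s6o.png',im)
E
```

```text
[611.35613148 -22.99145139]
```

View pics/s6o.png

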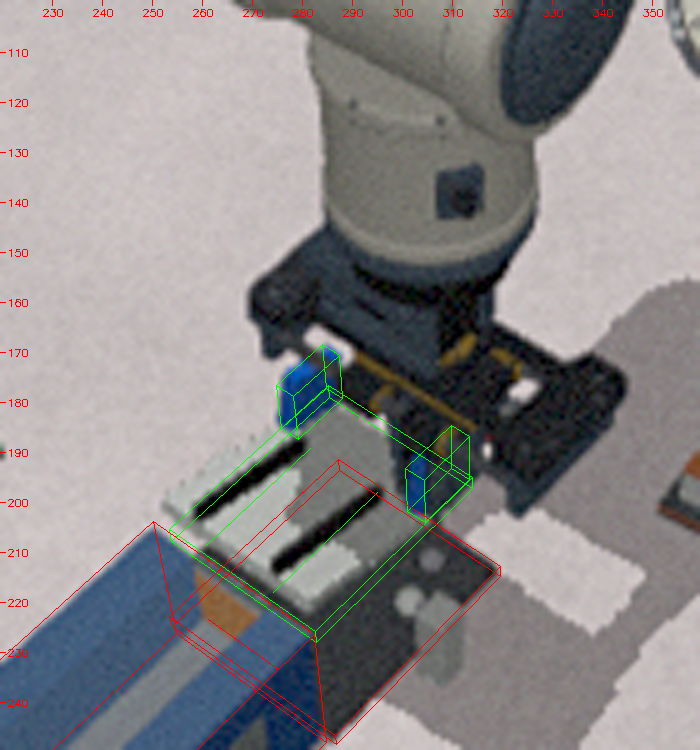

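Run:
```python
from ov import *
a=np.radians(6.3);c,s=np.cos(a),np.sin(a)
T=np.array([412,-266.8]); o=T-np.array([c*-42-s*44,s*-42+c*44]); print(o)
im=cv2.imread('pics/s5.png')
overlay(im,'scene',shelf(120.4),(*o,6.3),190,40,5)
im0=cv2.resize(cv2.imread('pics/s3.png'),None,fx=5/6,fy=5/6)
overlay(im0,'scene',shelf(0),(458,-305.8,6.12),200,70,5)
cv2.imwrite('pics/s5o.png',np.hstack([im[:550],im0[:550]]))
im=cv2.imread('pics/t5.png');overlay(im,'top',shelf(120.4),(*o,6.3),420,180,6);cv2.imwrite('pics/t5o.png',im)
```

```text
[ 458.57466982 -305.92544097]
```

View pics/s5o.png

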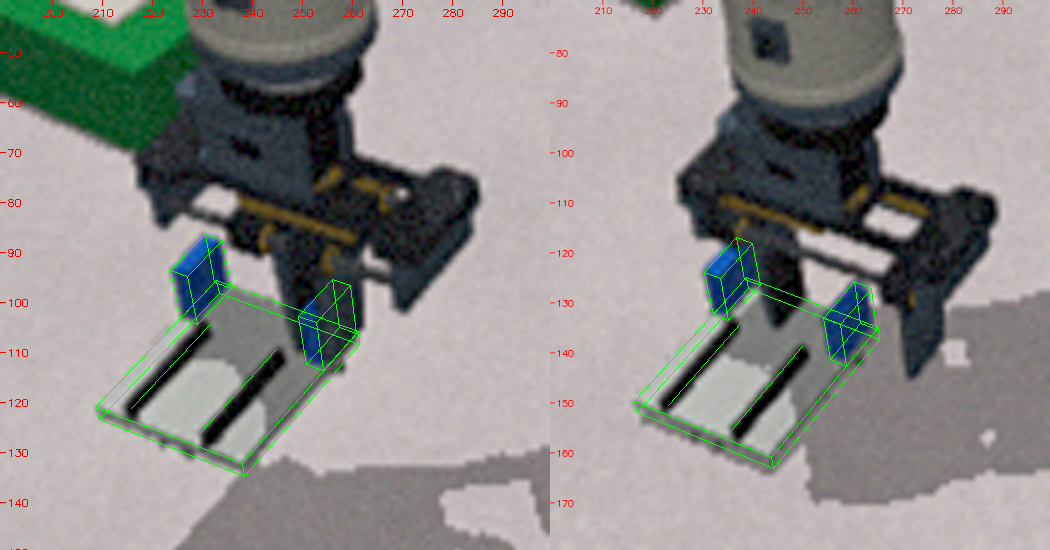

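View pics/t5o.png

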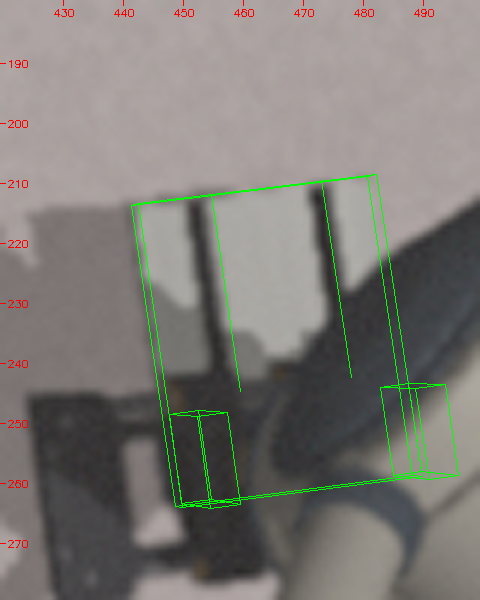

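```bash
python3 - <<'E'
from h import *
r=grab('7')
crop(r['scene'],245,160,320,230,10,'s7.png',gamma=.7,grid=5)
E
python3 plan.py
```

```text
t 8.97 pos [573.6  24.7 101.5] yaw -5.3 F [ 0.4 -0.5 -3.3] open 0.128
```

View pics/s7.png

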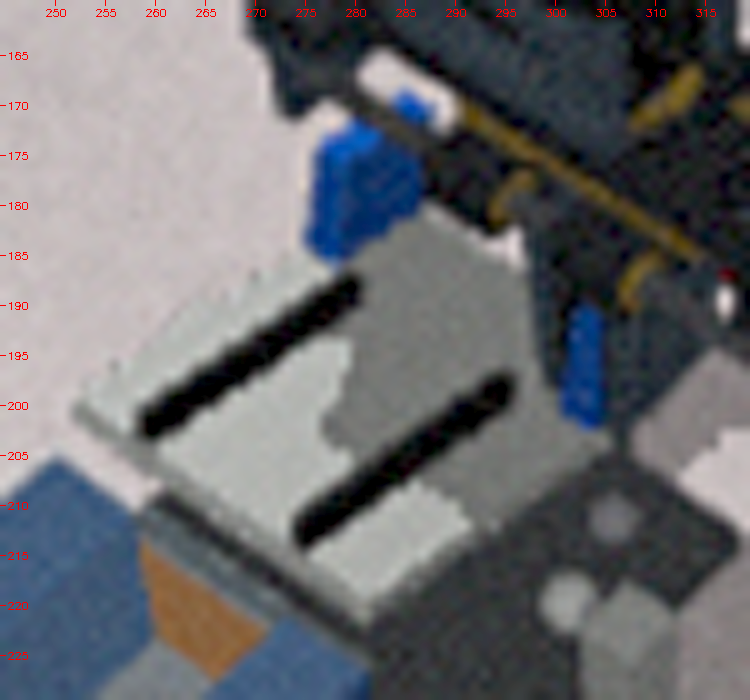

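Run:
```python
from h import *
from scipy.spatial.transform import Rotation as Ro
z=-24.0 # plate top rel tab point
loc=lambda x,y,h:(x+42,y-44,h-24)
pts=[(loc(62,-50,0),(252,200)),(loc(62,50,0),(281,220)),(loc(-24,-50,36),(276.7,174.5)),(loc(-24,-50,0),(275.3,183.5)),(loc(-24,-38,0),(277.7,185.5)),(loc(-60,-38,36),(286.2,169)),(loc(-24,38,0),(300.8,200.7)),(loc(-24,50,0),(304.5,202.2)),(loc(-18,-23,10),(280.3,188))]
G=np.array([573.6,24.7,101.5+19+0.5])
def W(p,nf):
    R=Ro.from_euler('z',-5.3+ (p[3] if nf>3 else 0),degrees=True)*Ro.from_euler('y',p[2],degrees=True)*Ro.from_euler('x',p[4] if nf>4 else 0,degrees=True)
    d=Ro.from_euler('z',-5.3,degrees=True).apply([p[0],0,p[1]])
    return [G+d+R.apply(l) for l,_ in pts]
for nf in(3,4,5):
    f=lambda p:np.ravel(proj('scene',W(p,nf))-np.array([u for _,u in pts]))
    o=least_squares(f,np.zeros(nf),loss='soft_l1'); print(nf,o.x.round(2),np.sqrt((f(o.x)**2).mean()).round(2)); print(f(o.x).reshape(-1,2).round(1).tolist())
```

```text
3 [ -1.15   4.9  -10.61] 0.75
[[-0.1, 0.0], [0.5, 0.5], [-1.2, -1.0], [-0.5, 0.2], [0.5, 0.4], [1.9, 0.3], [-0.6, -0.4], [-0.7, 0.5], [0.9, -1.0]]
4 [ -1.22   5.11 -10.82   0.25] 0.74
[[-0.1, 0.0], [0.7, 0.5], [-1.3, -1.0], [-0.6, 0.2], [0.4, 0.4], [1.8, 0.3], [-0.5, -0.4], [-0.6, 0.4], [0.8, -1.0]]
5 [ -0.88   6.38 -10.56  -0.18   1.06] 0.74
[[-0.1, 0.2], [0.5, 0.3], [-1.4, -0.9], [-0.5, 0.4], [0.5, 0.5], [1.8, 0.4], [-0.5, -0.5], [-0.6, 0.2], [0.8, -0.9]]
```

Request:
send_rows(rows=[[-1, 0, 0, 0, 0, 0, 255], [-2.5, 0, -0.5, 0, 0, 0, 255], [-4, 0, -1.5, 0, 0, 0, 255], [-5, 0, -2.5, 0, 0, 0, 255], [-5, 0, -2.5, 0, 5.3, 0, 255], [-5, 0, -2.5, 0, 10.6, 0, 255], [-5, 0, -2.5, 0, 10.6, 0, 255], [-5, 0, -2.5, 0, 10.6, 0, 255]])

```text
t: 9.63
tool_pos: [549.2, 27.0, 151.1]
tcp_rot: [[-0.182, 0.092, 0.979], [0.017, 0.996, -0.091], [-0.983, -0.0, -0.183]]
force: [0.3, 0.0, -3.7]
opening: 0.131
```

Request:
send_rows(rows=[[0, 0, 0, 0, 0, 0, 255], [0, 0, 0, 0, 0, 0, 255], [0, 0, 0, 0, 0, 0, 255]])

```text
t: 9.88
tool_pos: [548.0, 27.2, 151.4]
tcp_rot: [[-0.182, 0.092, 0.979], [0.017, 0.996, -0.091], [-0.983, -0.0, -0.183]]
force: [1.0, -0.3, -3.6]
opening: 0.129
```

```bash
python3 plan.py
python3 - <<'E'
from h import *
r=grab('8'); print(manip.get_obs()['tcp_rot'].round(3))
crop(r['scene'],235,130,340,230,7,'s8.png',gamma=.7,grid=5)
E
```

```text
t 9.88 pos [548.   27.2 151.4] yaw -5.29 F [ 1.  -0.3 -3.6] open 0.129
[[-0.183  0.092  0.979]
 [ 0.017  0.996 -0.091]
 [-0.983 -0.    -0.183]]
```

View pics/s8.png

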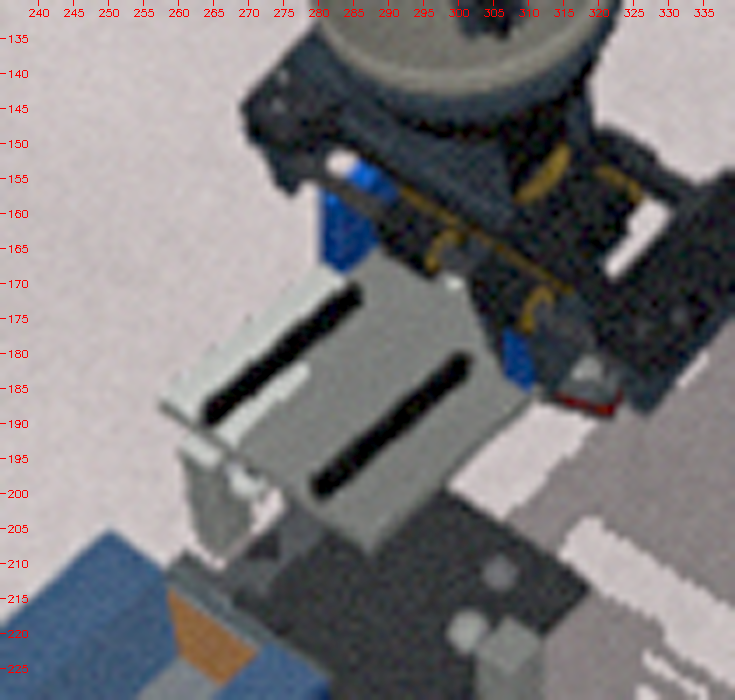

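```bash
cat > held.py <<'E'
from h import *
from scipy.spatial.transform import Rotation as Ro
loc=lambda x,y,h:(x+42,y-44,h-24)
def heldfit(pts,yaw=-5.3):
    ob=manip.get_obs(); G=ob['tool_pos']-19*ob['tcp_rot'][:,0]; Rz=Ro.from_euler('z',yaw,degrees=True)
    pts=[(loc(*l),u) for l,u in pts]
    def W(p): 
        R=Rz*Ro.from_euler('y',p[2],degrees=True); return [G+Rz.apply([p[0],0,p[1]])+R.apply(l) for l,_ in pts]
    f=lambda p:np.ravel(proj('scene',W(p))-np.array([u for _,u in pts]))
    o=least_squares(f,np.zeros(3),loss='soft_l1'); print('G',G.round(1),'dx dz pitch',o.x.round(2),np.sqrt((f(o.x)**2).mean()).round(2)); print(f(o.x).reshape(-1,2).round(1).tolist())
E
python3 - <<'E'
from held import *
heldfit([((62,-50,0),(257.4,187.4)),((62,50,0),(287.4,208.1)),((-24,-50,0),(280.5,165.9)),((-24,-38,0),(283.8,168.4)),((-24,38,0),(306.4,182.4)),((-24,50,0),(309.9,184.9)),((-18,-23,10),(285.9,170.9))])
E
```

```text
G [551.6  26.8 170.1] dx dz pitch [0.74 7.87 3.57] 0.27
[[0.1, 0.3], [0.2, -0.2], [-0.4, 0.2], [-0.2, -0.1], [-0.1, 0.3], [0.1, 0.1], [0.2, -0.7]]
```

Request:
send_rows(rows=[[0, 0, 0, 0, -3.5, 0, 255], [0, 0, 0, 0, -3.5, 0, 255], [0, 0, 0, 0, -3.5, 0, 255], [0, 0, 0, 0, -3.5, 0, 255]])

```text
t: 10.32
tool_pos: [548.5, 27.1, 151.4]
tcp_rot: [[-0.124, 0.092, 0.988], [0.012, 0.996, -0.092], [-0.992, 0.0, -0.125]]
force: [0.6, 1.2, -3.1]
opening: 0.131
```

```bash
python3 plan.py
python3 - <<'E'
from h import *
r=grab('9')
crop(r['scene'],235,130,340,230,7,'s9.png',gamma=.7,grid=5)
E
```

```text
t 10.32 pos [548.5  27.1 151.4] yaw -5.29 F [ 0.6  1.2 -3.1] open 0.131
```

View pics/s9.png

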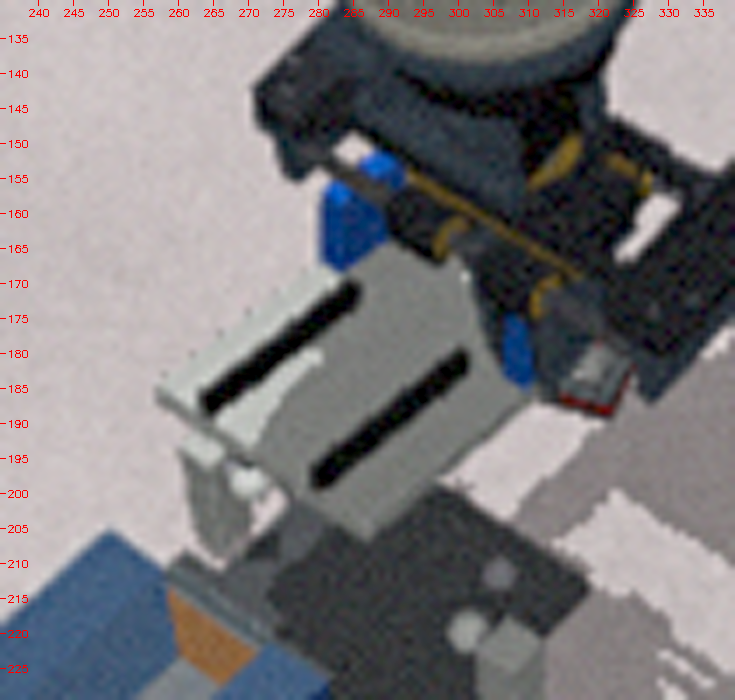

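Run:
```python
from held import *
heldfit([((62,-50,0),(256.6,185.6)),((62,50,0),(286.6,206.6)),((-24,-50,0),(280.5,165.6)),((-24,-38,0),(283.8,168.1)),((-24,38,0),(306.6,182.1)),((-24,50,0),(310.2,184.8)),((-18,-23,10),(285.7,170.6))])
```

```text
G [551.1  26.8 170. ] dx dz pitch [-0.06  7.99 -0.45] 0.44
[[0.4, 0.4], [0.7, -0.3], [-0.5, 0.3], [-0.3, 0.0], [-0.4, 0.3], [-0.3, -0.0], [0.4, -0.9]]
```

```bash
cat > dw.py <<'E'
from plan import *
# args: dx,dy,dz world mm
o=manip.get_obs()
plan()
for a in sys.argv[1:]:
    d=np.array(list(map(float,a.split(',')))); print(d,'->',(o['tcp_rot'].T@d/10).round(2).tolist())
E
python3 dw.py 7.7,-1.3,0 7.7,-1.3,-78
```

```text
t 10.42 pos [548.8  27.  151.2] yaw -5.29 F [ 0.6 -0.2 -4.3] open 0.13
[ 7.7 -1.3  0. ] -> [-0.1, -0.06, 0.77]
[  7.7  -1.3 -78. ] -> [7.64, -0.06, 1.74]
```

Request:
send_rows(rows=[[-0.1, -0.1, 0.8, 0, 0, 0, 255], [1.5, -0.1, 1, 0, 0, 0, 255], [3.5, -0.1, 1.2, 0, 0, 0, 255], [5.5, -0.1, 1.5, 0, 0, 0, 255], [7, -0.1, 1.7, 0, 0, 0, 255], [7.6, -0.1, 1.75, 0, 0, 0, 255], [7.6, -0.1, 1.75, 0, 0, 0, 255], [7.6, -0.1, 1.75, 0, 0, 0, 255]])

```text
t: 11.08
tool_pos: [556.9, 25.3, 73.9]
tcp_rot: [[-0.123, 0.092, 0.988], [0.011, 0.996, -0.092], [-0.992, 0.0, -0.124]]
force: [0.2, -0.2, -2.9]
opening: 0.132
```

```bash
python3 dw.py 13.9,-1.3,0
python3 - <<'E'
from h import *
r=grab('10')
crop(r['scene'],235,140,340,240,7,'s10.png',gamma=.7,grid=5)
E
```

```text
t 11.08 pos [556.9  25.3  73.9] yaw -5.3 F [ 0.2 -0.2 -2.9] open 0.132
[13.9 -1.3  0. ] -> [-0.17, -0.0, 1.39]
```

View pics/s10.png

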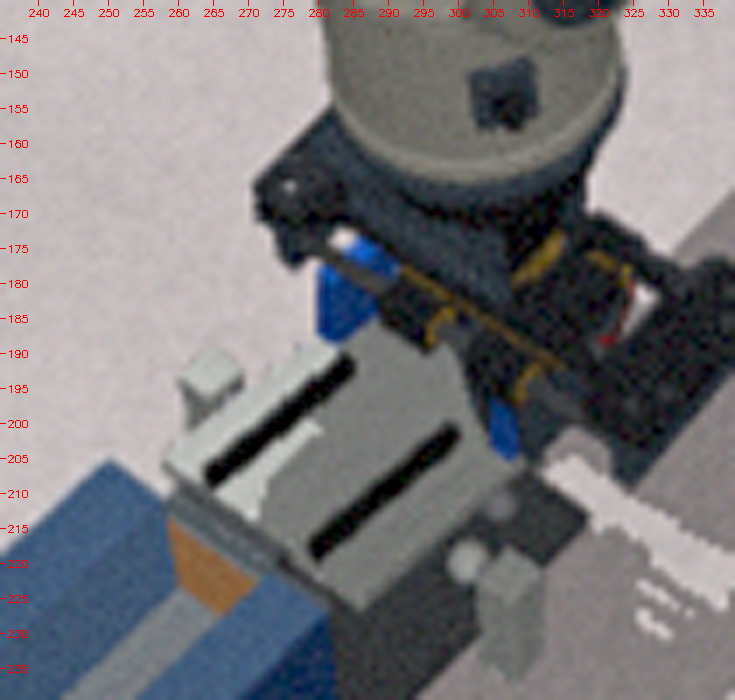

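Run:
```python
from held import *
heldfit([((62,-50,0),(257.8,205.6)),((62,50,0),(286.2,226.4)),((-24,-50,0),(280.2,185.9)),((-24,-38,0),(283.8,188.4)),((-24,38,0),(304.5,202.4)),((-24,50,0),(308.4,204.9))])
```

```text
G [559.5  25.   93.4] dx dz pitch [-1.31  7.09 -0.32] 0.35
[[0.2, 0.4], [0.5, -0.5], [-0.4, 0.3], [-0.6, -0.1], [0.2, 0.0], [-0.2, -0.2]]
```

Request:
send_rows(rows=[[-0.1, 0, 0.7, 0, 0, 0, 255], [-0.2, 0, 1.4, 0, 0, 0, 255], [-0.2, 0, 1.4, 0, 0, 0, 255], [0.4, 0, 1.48, 0, 0, 0, 255], [0.8, 0, 1.53, 0, 0, 0, 255], [0.8, 0, 1.53, 0, 0, 0, 255], [0.8, 0, 1.53, 0, 0, 0, 255]])

```text
t: 11.77
tool_pos: [571.2, 24.0, 64.0]
tcp_rot: [[-0.122, 0.092, 0.988], [0.011, 0.996, -0.092], [-0.992, 0.0, -0.123]]
force: [0.8, -0.3, -2.6]
opening: 0.131
```

```bash
python3 dw.py 0,0,-10
python3 - <<'E'
from h import *
r=grab('11')
crop(r['scene'],235,140,340,240,7,'s11.png',gamma=.7,grid=5)
E
```

```text
t 11.77 pos [571.2  24.   64. ] yaw -5.3 F [ 0.8 -0.3 -2.6] open 0.131
[  0.   0. -10.] -> [0.99, -0.0, 0.12]
```

View pics/s11.png

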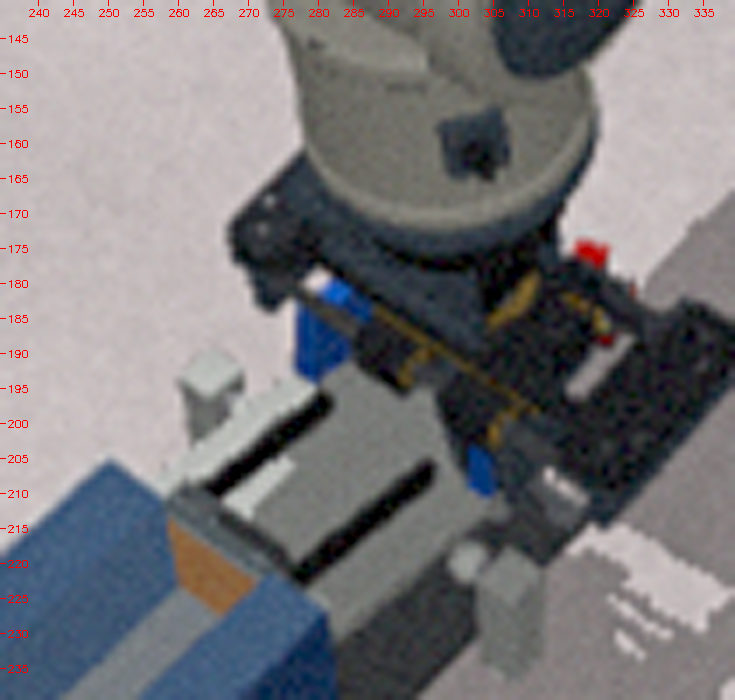

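Request:
send_rows(rows=[[0.5, 0, 0.06, 0, 0, 0, 255], [1, 0, 0.12, 0, 0, 0, 255], [1, 0, 0.12, 0, 0, 0, 255], [1, 0, 0.12, 0, 0, 0, 255]])

```text
t: 12.2
tool_pos: [570.0, 24.1, 53.1]
tcp_rot: [[-0.124, 0.092, 0.988], [0.012, 0.996, -0.092], [-0.992, 0.0, -0.125]]
force: [-0.1, -1.1, -6.1]
opening: 0.129
```

Request:
send_rows(rows=[[0.3, 0, 0.03, 0, 0, 0, 255], [0.5, 0, 0.06, 0, 0, 0, 255], [0.5, 0, 0.06, 0, 0, 0, 255]])

```text
t: 12.45
tool_pos: [569.7, 23.8, 49.1]
tcp_rot: [[-0.124, 0.092, 0.988], [0.011, 0.996, -0.091], [-0.992, -0.001, -0.125]]
force: [-6.6, -3.1, 10.8]
opening: 0.133
```

```bash
python3 dw.py 0,0,-10
python3 - <<'E'
from h import *
r=grab('12')
crop(r['scene'],235,140,340,240,7,'s12.png',gamma=.7,grid=5)
E
```

```text
t 12.45 pos [569.7  23.8  49.1] yaw -5.28 F [-6.6 -3.1 10.8] open 0.133
[  0.   0. -10.] -> [0.99, 0.0, 0.12]
```

View pics/s12.png

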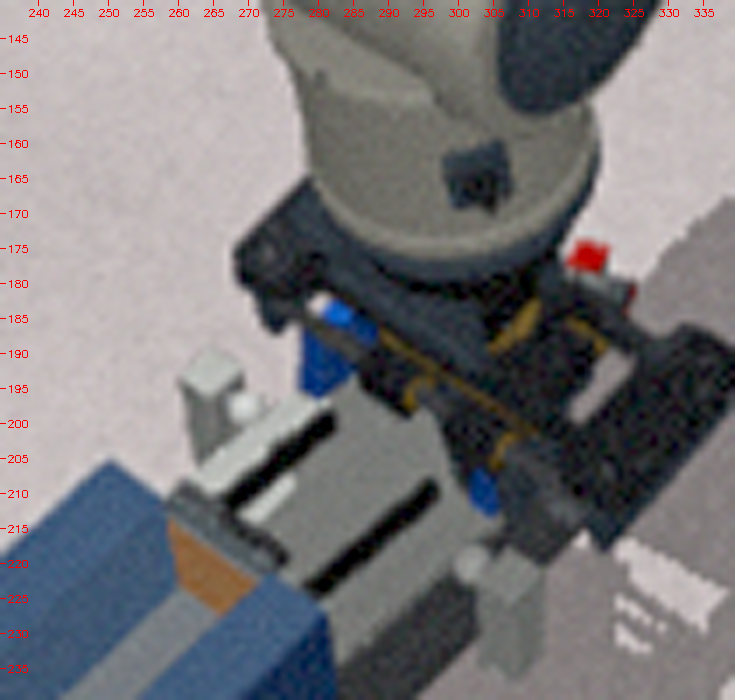

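Request:
send_rows(rows=[[0, 0, 0, 0, 0, 0, 200], [0, 0, 0, 0, 0, 0, 180], [0, 0, 0, 0, 0, 0, 165], [0, 0, 0, 0, 0, 0, 165], [0, 0, 0, 0, 0, 0, 165]])

```text
t: 12.97
tool_pos: [570.6, 24.1, 48.7]
tcp_rot: [[-0.123, 0.092, 0.988], [0.011, 0.996, -0.092], [-0.992, 0.0, -0.123]]
force: [-0.4, 0.2, -0.4]
opening: 0.352
```

```bash
python3 dw.py 0,0,80
python3 - <<'E'
from h import *
r=grab('13')
crop(r['scene'],235,140,340,240,7,'s13.png',gamma=.7,grid=5)
E
```

```text
t 12.97 pos [570.6  24.1  48.7] yaw -5.29 F [-0.4  0.2 -0.4] open 0.352
[ 0.  0. 80.] -> [-7.94, 0.0, -0.99]
```

View pics/s13.png

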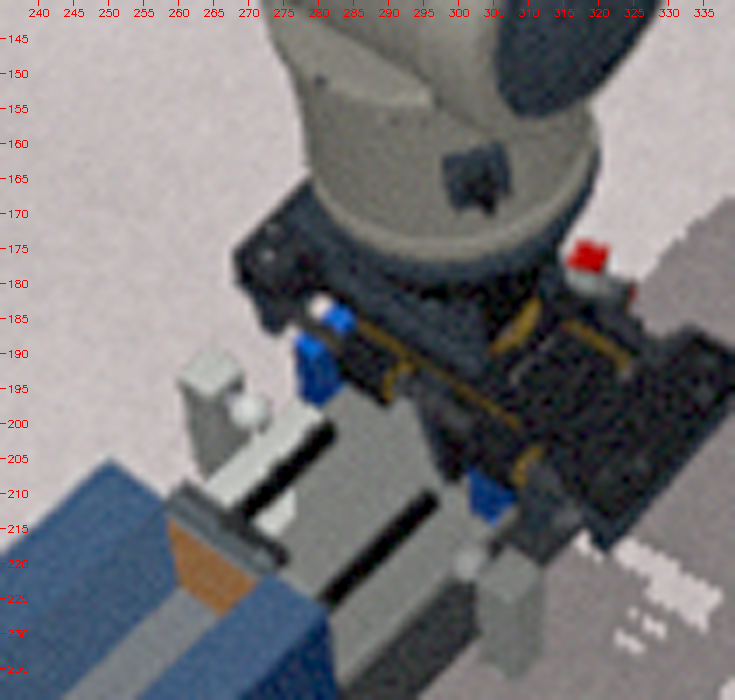

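Request:
send_rows(rows=[[-2, 0, -0.25, 0, 0, 0, 165], [-5, 0, -0.6, 0, 0, 0, 165], [-7.9, 0, -1, 0, 0, 0, 165], [-9, 0, -6, 0, -7, 0, 255], [-9, 0, -11, 0, -7, 0, 255], [-9, 0, -11, 0, -7, 0, 255], [-9, 0, -11, 0, -7, 0, 255], [-9, 0, -11, 0, -7, 0, 255]])

```text
t: 13.73
tool_pos: [472.0, 33.2, 152.3]
tcp_rot: [[-0.001, 0.092, 0.996], [0.0, 0.996, -0.092], [-1.0, 0.0, -0.001]]
force: [0.6, -0.2, -0.3]
opening: 0.023
```

```bash
python3 plan.py 610.4,-23.5,80,-5.3
python3 - <<'E'
from ov import *
r=grab('14')
crop(r['scene'],235,160,330,250,8,'s14.png',gamma=.7,grid=5)
im=cv2.imread('pics/s14.png');overlay(im,'scene',shelf(24),(610.4,-23.5,-5.33),235,160,8);cv2.imwrite('pics/s14o.png',im)
crop(r['top'],310,140,390,230,6,'t14.png',gamma=.6,grid=5)
im=cv2.imread('pics/t14.png');overlay(im,'top',shelf(24),(610.4,-23.5,-5.33),310,140,6);cv2.imwrite('pics/t14o.png',im)
E
```

```text
t 13.73 pos [472.   33.2 152.3] yaw -5.28 F [ 0.6 -0.2 -0.3] open 0.023
(610.4, -23.5, 80.0, -5.3) -> [7.22, -4.38, 14.31] [0.02, -0.05, -0.0]
```

View pics/s14o.png

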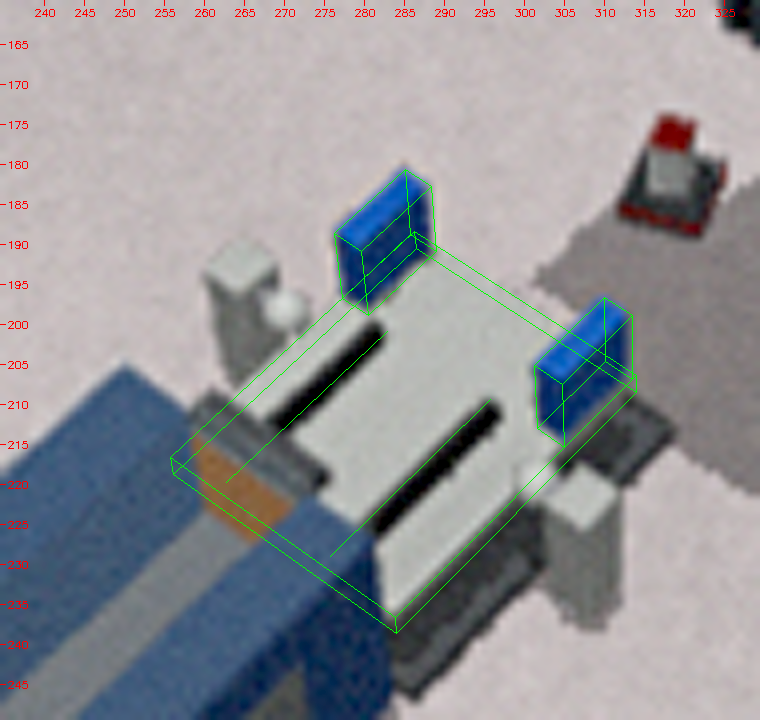

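View pics/t14o.png

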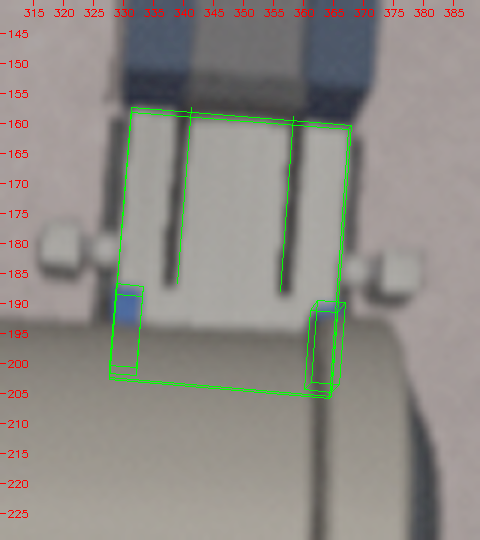

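Request:
send_rows(rows=[[0, -1.5, 4.5, 0, 0, 0, 255], [2, -3, 9, 0, 0, 0, 255], [4, -4.4, 13, 0, 0, 0, 255], [6, -4.4, 13.7, 0, 0, 0, 255], [8.5, -4.4, 13.7, 0, 0, 0, 255], [10, -4.4, 13.7, 0, 0, 0, 255], [10, -4.4, 13.7, 0, 0, 0, 255], [10, -4.4, 13.7, 0, 0, 0, 255]])

```text
t: 14.5
tool_pos: [605.1, -23.5, 50.3]
tcp_rot: [[-0.004, 0.092, 0.996], [0.0, 0.996, -0.092], [-1.0, 0.0, -0.004]]
force: [0.2, 0.6, -0.1]
opening: 0.005
```

```bash
python3 plan.py 604.4,-23,44,-5.3
```

```text
t 14.5 pos [605.1 -23.5  50.3] yaw -5.3 F [ 0.2  0.6 -0.1] open 0.005
(604.4, -23.0, 44.0, -5.3) -> [0.63, 0.04, -0.07] [-0.0, -0.21, -0.0]
```

Request:
send_rows(rows=[[0.3, 0, 0, 0, 0, 0, 255], [0.6, 0, 0, 0, 0, 0, 255], [0.8, 0, 0, 0, 0, 0, 255], [0.8, 0, 0, 0, 0, 0, 255]])

```text
t: 14.83
tool_pos: [605.5, -23.3, 43.9]
tcp_rot: [[-0.0, 0.092, 0.996], [0.0, 0.996, -0.092], [-1.0, -0.0, -0.0]]
force: [1.5, -0.0, 1.4]
opening: 0.003
```

```bash
python3 plan.py
```

```text
t 14.83 pos [605.5 -23.3  43.9] yaw -5.29 F [ 1.5 -0.   1.4] open 0.003
```

Request:
send_rows(rows=[[0.15, 0, 0, 0, 0, 0, 255], [0.3, 0, 0, 0, 0, 0, 255], [0.3, 0, 0, 0, 0, 0, 255]])

```text
t: 15.08
tool_pos: [605.8, -23.3, 43.3]
tcp_rot: [[0.001, 0.092, 0.996], [-0.0, 0.996, -0.092], [-1.0, -0.0, 0.001]]
force: [-10.3, 2.8, 43.0]
opening: 0.005
```

```bash
python3 plan.py
```

```text
t 15.08 pos [605.8 -23.3  43.3] yaw -5.28 F [-10.3   2.8  43. ] open 0.005
```

Request:
send_rows(rows=[[-1, 0, 0, 0, 0, 0, 255], [-4, 0, 0, 0, 0, 0, 255], [-8, 0, -2, 0, 0, 0, 140], [-11, 0, -5, 0, 0, 0, 140], [-11, 0, -8, 0, 0, 0, 140], [-11, 0, -8, 0, 0, 0, 140], [-11, 0, -8, 0, 0, 0, 140]])

```text
t: 15.67
tool_pos: [524.5, -15.8, 151.5]
tcp_rot: [[-0.001, 0.092, 0.996], [0.0, 0.996, -0.092], [-1.0, -0.0, -0.001]]
force: [1.2, -0.3, -0.5]
opening: 0.342
```

```bash
cat > pucks.py <<'E'
from fit import *
D={'green':dict(bt=[(424.5,164.8),(436.8,164.8),(436.8,176.1),(424.3,176.1)],tt=[(431.4,165.1),(436.8,165.1),(436.8,171.4),(431.4,171.4)],ts=[(210.1,180.5),(213.3,183),(209.8,185.8),(206.6,183.3)],y=0),
'blue':dict(bt=[(244.3,179.5),(254.5,177.1),(257.6,188.4),(246.8,190.5)],tt=[(244.9,179.6),(250.1,178.8),(251.4,184.4),(246.4,185.6)],ts=[(371,258),(376.4,259.5),(374.8,264.5),(369.5,263)],y=12),
'red':dict(bt=[(338.6,235.1),(349.8,233),(352,243.9),(341.4,246.4)],tt=[(342.6,237),(348.3,235.8),(349.5,241.4),(343.9,242.9)],ts=[(316.8,173.6),(321.6,174.3),(320.8,178.5),(315.8,177.6)],y=10),
'copper':dict(bt=[(293.3,238),(304.3,238),(304.5,249.9),(293.3,249.9)],tt=[(294.9,241.4),(300.8,241.4),(301,247.6),(295,247.6)],ts=[(358.9,189.5),(363,191.8),(360.8,195.8),(356.6,193.3)],y=0)}
sg=[(1,1),(1,-1),(-1,-1),(-1,1)]
for k,d in D.items():
    c0=atz('top',np.mean(d['tt'],0),40)[:2]; cs=atz('scene',np.mean(d['ts'],0),40)[:2]
    T,e=tri(np.mean(d['ts'],0),np.mean(d['tt'],0))
    print(k,'top@40',c0.round(1),'scene@40',cs.round(1),'tri',T.round(1),round(e,1))
    y=np.radians(d['y']); R=np.array([[np.cos(y),-np.sin(y)],[np.sin(y),np.cos(y)]])
    pts=[('top',(16*a,16*b,6),u) for (a,b),u in zip(sg,d['bt'])]+[('top',(7*a,7*b,40),u) for (a,b),u in zip(sg,d['tt'])]
    for u in d['ts']:
        P0=[proj('scene',[*(cs+R@(7*np.array(s))),40])[0] for s in sg]
        i=np.argmin([np.hypot(*(p-u)) for p in P0]); pts.append(('scene',(7*sg[i][0],7*sg[i][1],40),u))
    p=fit(pts,[*c0,y],verbose=False); print('   ->',p[:2].round(1),np.degrees(p[2]).round(1))
E
python3 pucks.py; python3 plan.py
```

```text
green top@40 [ 645.1 -260.2] scene@40 [ 646.  -261.9] tri [ 645.6 -261.    40. ] 1.8
   -> [ 645.5 -260.5] -2.0
blue top@40 [611.6 249.2] scene@40 [610.8 247.1] tri [611.6 248.1  42.3] 1.4
   -> [611.3 248.2] 13.2
red top@40 [454.2 -16.4] scene@40 [453.1 -18.3] tri [454.5 -16.8  42.3] 1.1
   -> [453.7 -16.8] 12.9
copper top@40 [441.2 112.8] scene@40 [440.4 110.8] tri [441.5 112.1  42.1] 1.4
   -> [441.5 112.3] 0.2
t 15.67 pos [524.5 -15.8 151.5] yaw -5.29 F [ 1.2 -0.3 -0.5] open 0.342
```

```bash
python3 plan.py 453.9,-17,60,12.9 453.9,-17,15,12.9
```

```text
t 15.67 pos [524.5 -15.8 151.5] yaw -5.29 F [ 1.2 -0.3 -0.5] open 0.342
(453.9, -17.0, 60.0, 12.9) -> [9.15, -0.77, -7.01] [-18.19, -0.05, -0.0]
(453.9, -17.0, 15.0, 12.9) -> [13.65, -0.77, -7.0] [-18.19, -0.05, -0.0]
```

Request:
send_rows(rows=[[2, -0.8, -4, -6, 0, 0, 140], [5, -0.8, -7, -12, 0, 0, 140], [8, -0.8, -7, -18.2, 0, 0, 140], [9.2, -0.8, -7, -18.2, 0, 0, 140], [9.2, -0.8, -7, -18.2, 0, 0, 140], [9.2, -0.8, -7, -18.2, 0, 0, 140], [9.2, -0.8, -7, -18.2, 0, 0, 140]])

```text
t: 16.25
tool_pos: [456.2, -17.7, 59.2]
tcp_rot: [[-0.0, -0.223, 0.975], [-0.0, 0.975, 0.223], [-1.0, 0.0, -0.0]]
force: [0.2, -0.3, -0.6]
opening: 0.452
```

```bash
python3 plan.py 453.9,-17,15,12.9
python3 - <<'E'
from ov import *
r=grab('15')
crop(r['scene'],220,110,370,250,5,'s15.png',gamma=.7)
im=cv2.imread('pics/s15.png');overlay(im,'scene',shelf(24),(610.4,-23.5,-5.33),220,110,5);cv2.imwrite('pics/s15o.png',im)
E
```

```text
t 16.25 pos [456.2 -17.7  59.2] yaw 12.86 F [ 0.2 -0.3 -0.6] open 0.452
(453.9, -17.0, 15.0, 12.9) -> [4.42, 0.12, -0.21] [-0.04, -0.03, -0.0]
```

View pics/s15o.png

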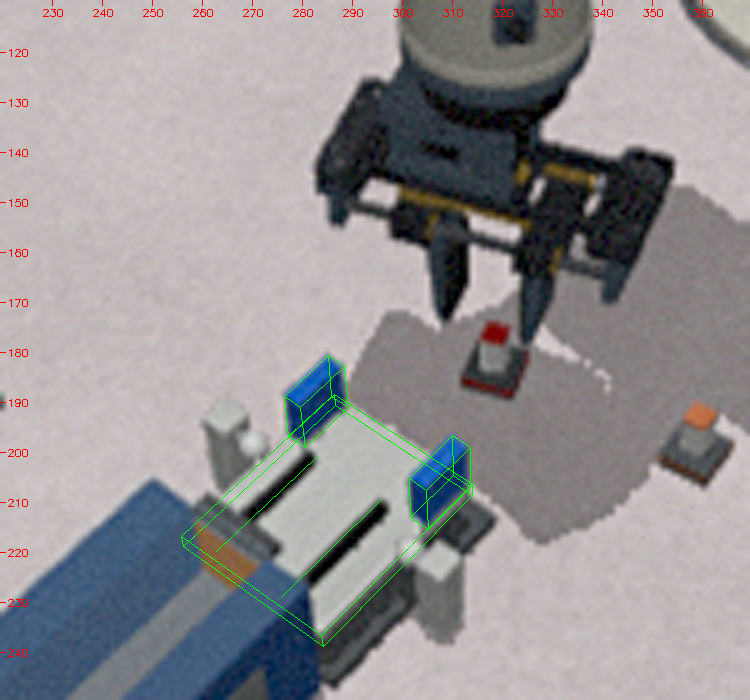

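Request:
send_rows(rows=[[2, 0.05, 0, 0, 0, 0, 140], [4, 0.05, 0, 0, 0, 0, 140], [4.4, 0.05, 0, 0, 0, 0, 140], [4.4, 0.05, 0, 0, 0, 0, 255], [4.4, 0.05, 0, 0, 0, 0, 255], [4.4, 0.05, 0, 0, 0, 0, 255], [4.4, 0.05, 0, 0, 0, 0, 255], [4.4, 0.05, 0, 0, 0, 0, 255]])

```text
t: 17.02
tool_pos: [455.3, -17.0, 15.4]
tcp_rot: [[-0.0, -0.223, 0.975], [-0.0, 0.975, 0.223], [-1.0, 0.0, -0.0]]
force: [-0.7, -0.7, 10.6]
opening: 0.148
```

Request:
send_rows(rows=[[0, 0, 0, 0, 0, 0, 255], [0, 0, 0, 0, 0, 0, 255], [-1, 0, 0, 0, 0, 0, 255], [-4, 0, 0, 0, 0, 0, 255], [-8, 0, 0, 0, 0, 0, 255], [-9, 0, 0, 0, 0, 0, 255], [-9, 0, 0, 0, 0, 0, 255], [-9, 0, 0, 0, 0, 0, 255]])

```text
t: 17.68
tool_pos: [455.2, -17.1, 105.2]
tcp_rot: [[0.0, -0.223, 0.975], [-0.0, 0.975, 0.223], [-1.0, -0.0, 0.0]]
force: [0.0, 0.4, -0.7]
opening: 0.15
```

```bash
cat > dk.py <<'E'
from plan import *
# args: dockx,docky,z  -> targets in world with yaw -5.3
def dk(x,y): 
    a=np.radians(-5.33);return 610.4+np.cos(a)*x-np.sin(a)*y, -23.5+np.sin(a)*x+np.cos(a)*y
if __name__=='__main__':
    plan(*[(*np.round(dk(float(a.split(',')[0]),float(a.split(',')[1])),1),float(a.split(',')[2]),-5.33) for a in sys.argv[1:]])
    p=manip.get_obs()['tool_pos']; a=np.radians(-5.33); d=p[:2]-[610.4,-23.5]; print('dock xy',round(np.cos(a)*d[0]+np.sin(a)*d[1],1),round(-np.sin(a)*d[0]+np.cos(a)*d[1],1))
E
python3 dk.py 36,0,90 36,0,59.5
python3 - <<'E'
from ov import *
r=grab('16')
crop(r['scene'],270,110,370,210,6,'s16.png',gamma=.7)
E
```

```text
t 17.68 pos [455.2 -17.1 105.2] yaw 12.91 F [ 0.   0.4 -0.7] open 0.15
(np.float64(646.2), np.float64(-26.8), 90.0, -5.33) -> [1.52, -5.22, 18.4] [18.24, 0.0, 0.01]
(np.float64(646.2), np.float64(-26.8), 59.5, -5.33) -> [4.57, -5.22, 18.4] [18.24, 0.0, 0.01]
dock xy -155.1 -8.0
```

View pics/s16.png

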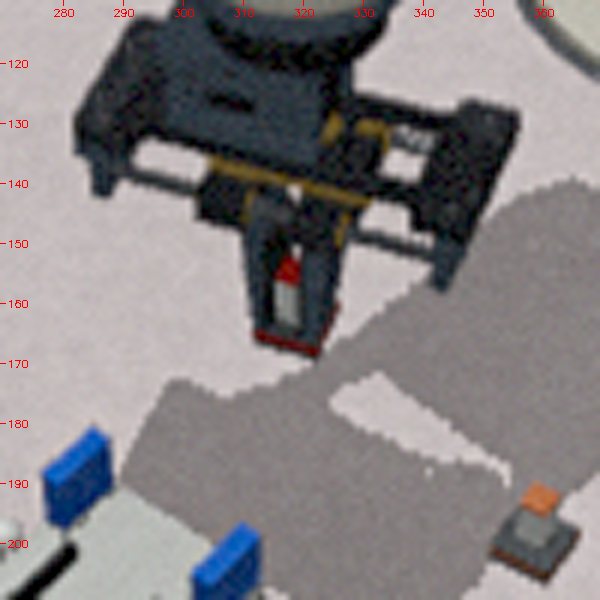

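Request:
send_rows(rows=[[0, -1.3, 4, 5, 0, 0, 255], [0, -2.6, 8, 10, 0, 0, 255], [0, -3.9, 12, 15, 0, 0, 255], [0, -5, 16, 18.2, 0, 0, 255], [0, -5.2, 18.2, 18.2, 0, 0, 255], [0, -5.2, 18.2, 18.2, 0, 0, 255], [0, -5.2, 18.2, 18.2, 0, 0, 255], [0, -5.2, 18.2, 18.2, 0, 0, 255]])

```text
t: 18.45
tool_pos: [642.5, -26.9, 102.6]
tcp_rot: [[-0.005, 0.092, 0.996], [0.001, 0.996, -0.092], [-1.0, 0.0, -0.005]]
force: [-0.2, 0.3, 0.1]
opening: 0.154
```

```bash
python3 dk.py 36,0,59.5
```

```text
t 18.45 pos [642.5 -26.9 102.6] yaw -5.28 F [-0.2  0.3  0.1] open 0.154
(np.float64(646.2), np.float64(-26.8), 59.5, -5.33) -> [4.31, 0.04, 0.39] [0.05, -0.28, -0.0]
dock xy 32.2 -0.4
```

Request:
send_rows(rows=[[1, 0, 0.2, 0, 0, 0, 255], [2.5, 0, 0.2, 0, 0, 0, 255], [4, 0, 0.2, 0, 0, 0, 255], [4.2, 0, 0.2, 0, 0, 0, 255], [4.2, 0, 0.2, 0, 0, 0, 255], [4.2, 0, 0.2, 0, 0, 0, 255]])

```text
t: 18.95
tool_pos: [645.5, -27.3, 62.5]
tcp_rot: [[-0.002, 0.092, 0.996], [0.0, 0.996, -0.092], [-1.0, -0.0, -0.002]]
force: [-0.0, 0.3, -0.3]
opening: 0.15
```

```bash
python3 dk.py 36,0,59.5
python3 - <<'E'
from ov import *
r=grab('17')
crop(r['scene'],220,130,340,250,6,'s17.png',gamma=.7)
E
```

```text
t 18.95 pos [645.5 -27.3  62.5] yaw -5.3 F [-0.   0.3 -0.3] open 0.15
(np.float64(646.2), np.float64(-26.8), 59.5, -5.33) -> [0.3, 0.05, 0.06] [0.03, -0.12, 0.0]
dock xy 35.3 -0.5
```

View pics/s17.png

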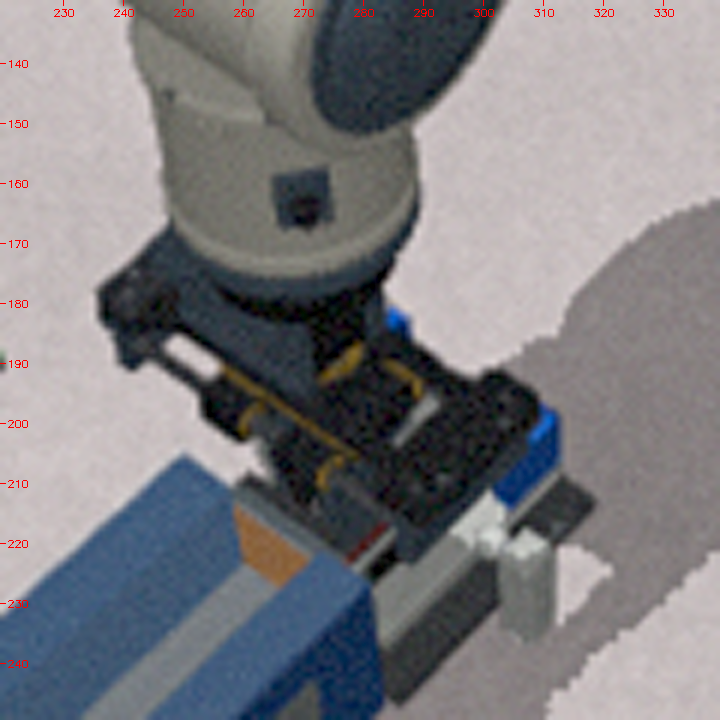

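Lower, release (to about 24 mm), rise.

Request:
send_rows(rows=[[0.3, 0.05, 0, 0, 0, 0, 255], [0.3, 0.05, 0, 0, 0, 0, 255], [0.3, 0.05, 0, 0, 0, 0, 185], [0.3, 0.05, 0, 0, 0, 0, 185], [0.3, 0.05, 0, 0, 0, 0, 185], [0.3, 0.05, 0, 0, 0, 0, 185], [-2, 0.05, 0, 0, 0, 0, 185], [-4, 0.05, 0, 0, 0, 0, 185]])

```text
t: 19.72
tool_pos: [645.3, -26.6, 102.2]
tcp_rot: [[-0.004, 0.092, 0.996], [0.0, 0.996, -0.092], [-1.0, 0.0, -0.004]]
force: [0.5, -0.1, 1.2]
opening: 0.275
```

```bash
python3 plan.py 441.8,112.5,110,0.2
```

```text
t 19.72 pos [645.3 -26.6 102.2] yaw -5.29 F [ 0.5 -0.1  1.2] open 0.275
(441.8, 112.5, 110.0, 0.2) -> [-0.7, 11.97, -21.55] [-5.49, -0.22, -0.02]
```

Request:
send_rows(rows=[[-1, 2, -3.5, 0, 0, 0, 140], [-1, 4, -7, -2, 0, 0, 140], [-1, 6, -10.5, -4, 0, 0, 140], [-1, 8, -14, -5.5, 0, 0, 140], [-1, 10, -17.5, -5.5, 0, 0, 140], [-1, 12, -21, -5.5, 0, 0, 140], [-1, 12, -21.6, -5.5, 0, 0, 140], [-1, 12, -21.6, -5.5, 0, 0, 140]])

```text
t: 20.38
tool_pos: [439.6, 113.6, 112.9]
tcp_rot: [[-0.003, -0.006, 1.0], [0.0, 1.0, 0.006], [-1.0, 0.0, -0.003]]
force: [0.6, 0.7, -0.2]
opening: 0.452
```

Request:
send_rows(rows=[[1, 0, 0, 0, 0, 0, 140], [4, 0, 0, 0, 0, 0, 140], [5, 0, 0, 0, 0, 0, 140], [5, 0, 0, 0, 0, 0, 140], [5, 0, 0, 0, 0, 0, 140]])

```text
t: 20.8
tool_pos: [442.6, 112.3, 62.5]
tcp_rot: [[-0.002, -0.003, 1.0], [0.0, 1.0, 0.003], [-1.0, 0.0, -0.002]]
force: [0.6, 0.3, 0.4]
opening: 0.451
```

```bash
python3 plan.py 441.8,112.5,15,0.2;  python3 - <<'E'
from ov import *
r=grab('18')
crop(r['scene'],220,120,380,250,5,'s18.png',gamma=.7)
E
```

```text
t 20.8 pos [442.6 112.3  62.5] yaw 0.18 F [0.6 0.3 0.4] open 0.451
(441.8, 112.5, 15.0, 0.2) -> [4.75, 0.02, -0.07] [-0.02, -0.12, -0.0]
```

View pics/s18.png

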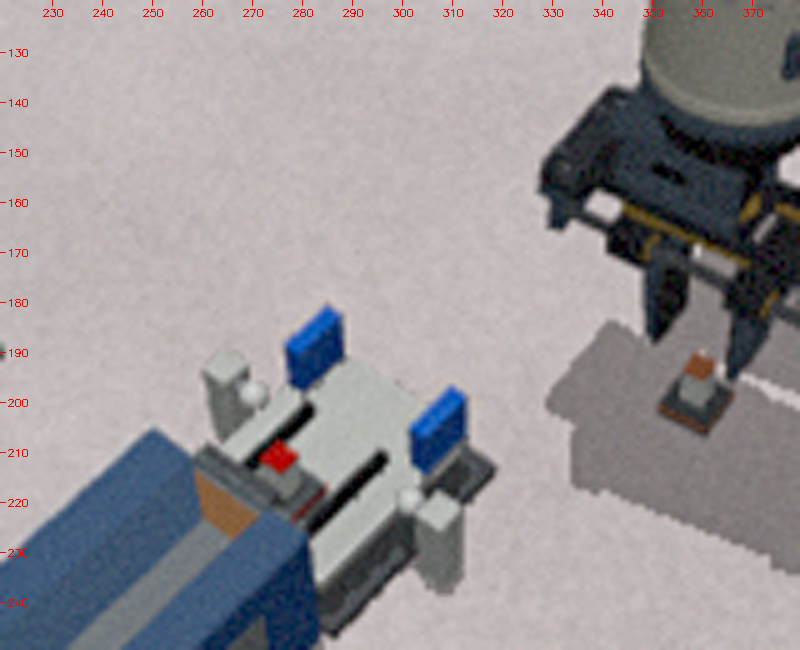

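Request:
send_rows(rows=[[2, 0, 0, 0, 0, 0, 140], [4, 0, 0, 0, 0, 0, 140], [4.7, 0, 0, 0, 0, 0, 140], [4.7, 0, 0, 0, 0, 0, 140], [4.7, 0, 0, 0, 0, 0, 255], [4.7, 0, 0, 0, 0, 0, 255], [4.7, 0, 0, 0, 0, 0, 255], [4.7, 0, 0, 0, 0, 0, 255]])

```text
t: 21.57
tool_pos: [442.2, 112.8, 16.4]
tcp_rot: [[-0.0, -0.004, 1.0], [0.0, 1.0, 0.004], [-1.0, 0.0, -0.0]]
force: [-0.1, 0.5, -0.7]
opening: 0.186
```

Request:
send_rows(rows=[[0, 0, 0, 0, 0, 0, 255], [0, 0, 0, 0, 0, 0, 255], [0, 0, 0, 0, 0, 0, 255], [-1, 0, 0, 0, 0, 0, 255], [-4, 0, 0, 0, 0, 0, 255], [-8, 0, 0, 0, 0, 0, 255], [-9, 0, 0, 0, 0, 0, 255], [-9, 0, 0, 0, 0, 0, 255]])

```text
t: 22.23
tool_pos: [443.6, 112.9, 108.5]
tcp_rot: [[0.004, -0.004, 1.0], [0.001, 1.0, 0.004], [-1.0, 0.001, 0.004]]
force: [0.6, -0.3, -1.3]
opening: 0.151
```

```bash
python3 dk.py 0,0,105
```

```text
t 22.23 pos [443.6 112.9 108.5] yaw 0.21 F [ 0.6 -0.3 -1.3] open 0.151
(np.float64(610.4), np.float64(-23.5), 105.0, -5.33) -> [0.4, -13.71, 16.63] [5.54, 0.2, -0.06]
dock xy -178.8 120.4
```

Request:
send_rows(rows=[[0.3, -2.5, 3, 1.5, 0, 0, 255], [0.3, -5, 6, 3, 0, 0, 255], [0.3, -7.5, 9, 5.5, 0, 0, 255], [0.3, -10, 12, 5.5, 0, 0, 255], [0.3, -12.5, 15, 5.5, 0, 0, 255], [0.3, -13.7, 16.5, 5.5, 0, 0, 255], [0.3, -13.7, 16.5, 5.5, 0, 0, 255], [0.3, -13.7, 16.5, 5.5, 0, 0, 255]])

```text
t: 22.9
tool_pos: [607.1, -24.3, 100.9]
tcp_rot: [[-0.003, 0.094, 0.996], [0.0, 0.996, -0.094], [-1.0, 0.0, -0.003]]
force: [-0.5, 0.6, -0.1]
opening: 0.152
```

Request:
send_rows(rows=[[0, 0, 0, 0, 0, 0, 255], [0, 0, 0, 0, 0, 0, 255], [0, 0, 0, 0, 0, 0, 255]])

```text
t: 23.15
tool_pos: [606.5, -22.9, 102.2]
tcp_rot: [[-0.003, 0.091, 0.996], [0.0, 0.996, -0.091], [-1.0, 0.0, -0.003]]
force: [0.2, 0.1, -0.6]
opening: 0.149
```

```bash
python3 dk.py -1,0,59.5
python3 - <<'E'
from ov import *
r=grab('19')
crop(r['scene'],220,110,340,250,5,'s19.png',gamma=.7)
E
```

```text
t 23.15 pos [606.5 -22.9 102.2] yaw -5.24 F [ 0.2  0.1 -0.6] open 0.149
(np.float64(609.4), np.float64(-23.4), 59.5, -5.33) -> [4.27, -0.03, 0.3] [0.09, -0.15, -0.0]
dock xy -3.9 0.3
```

View pics/s19.png

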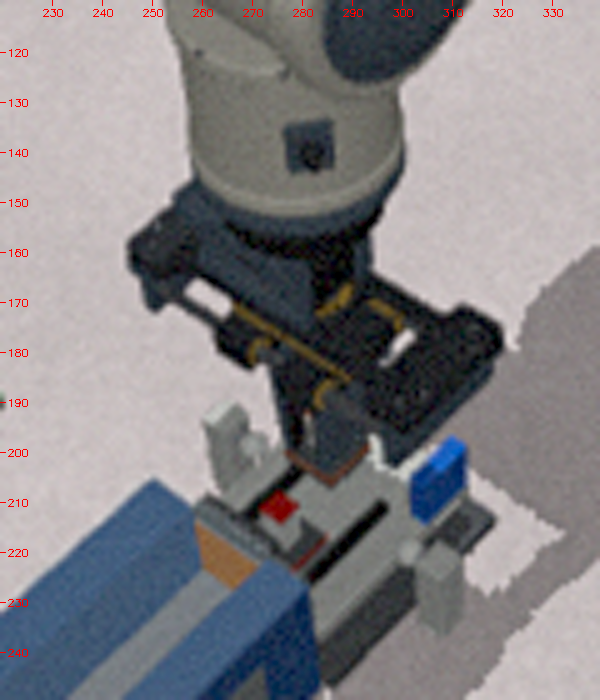

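Lower and release at x≈−2.

Request:
send_rows(rows=[[2, 0, 0.1, 0, 0, 0, 255], [3.8, 0, 0.1, 0, 0, 0, 255], [4.25, 0, 0.1, 0, 0, 0, 255], [4.25, 0, 0.1, 0, 0, 0, 255], [4.25, 0, 0.1, 0, 0, 0, 255]])

```text
t: 23.67
tool_pos: [608.1, -23.5, 60.0]
tcp_rot: [[-0.002, 0.092, 0.996], [0.0, 0.996, -0.092], [-1.0, -0.0, -0.002]]
force: [-0.1, 0.4, -0.7]
opening: 0.153
```

```bash
python3 dk.py -1,0,59.5
```

```text
t 23.67 pos [608.1 -23.5  60. ] yaw -5.27 F [-0.1  0.4 -0.7] open 0.153
(np.float64(609.4), np.float64(-23.4), 59.5, -5.33) -> [0.05, 0.02, 0.13] [0.06, -0.12, 0.0]
dock xy -2.3 -0.2
```

Request:
send_rows(rows=[[0, 0, 0, 0, 0, 0, 185], [0, 0, 0, 0, 0, 0, 185], [0, 0, 0, 0, 0, 0, 185], [0, 0, 0, 0, 0, 0, 185], [-2, 0, 0, 0, 0, 0, 185], [-5, 0, 0, 0, 0, 0, 185], [-6, 0, 0, 0, 0, 0, 140], [-6, 0, 0, 0, 0, 0, 140]])

```text
t: 24.33
tool_pos: [610.1, -24.0, 122.7]
tcp_rot: [[0.003, 0.092, 0.996], [-0.0, 0.996, -0.092], [-1.0, -0.0, 0.003]]
force: [1.2, 0.3, 0.1]
opening: 0.387
```

```bash
python3 plan.py 611.4,248.4,110,13.2
```

```text
t 24.33 pos [610.1 -24.  122.7] yaw -5.29 F [1.2 0.3 0.1] open 0.387
(611.4, 248.4, 110.0, 13.2) -> [1.25, 27.14, -2.39] [-18.49, 0.17, 0.04]
```

Request:
send_rows(rows=[[0, 4, -0.3, -3, 0, 0, 140], [0, 8, -0.7, -8, 0, 0, 140], [0.5, 12, -1, -13, 0, 0, 140], [1, 16, -1.4, -18.5, 0, 0, 140], [1, 20, -1.7, -18.5, 0, 0, 140], [1, 24, -2.1, -18.5, 0, 0, 140], [1, 27.1, -2.4, -18.5, 0, 0, 140], [1, 27.1, -2.4, -18.5, 0, 0, 140]])

```text
t: 25.0
tool_pos: [608.6, 253.9, 108.8]
tcp_rot: [[-0.002, -0.232, 0.973], [0.001, 0.973, 0.232], [-1.0, 0.002, -0.002]]
force: [-1.8, 0.7, 0.6]
opening: 0.451
```

Request:
send_rows(rows=[[1, 0, 0, 0, 0, 0, 140], [4, 0, 0, 0, 0, 0, 140], [5, 0, 0, 0, 0, 0, 140], [5, 0, 0, 0, 0, 0, 140], [5, 0, 0, 0, 0, 0, 140]])

```text
t: 25.42
tool_pos: [609.0, 247.2, 59.1]
tcp_rot: [[-0.004, -0.227, 0.974], [-0.001, 0.974, 0.227], [-1.0, 0.0, -0.004]]
force: [0.3, -0.1, 0.1]
opening: 0.449
```

```bash
python3 plan.py 611.4,248.4,15.5,13.2;  python3 - <<'E'
from ov import *
r=grab('20')
crop(r['scene'],220,180,420,300,4,'s20.png',gamma=.7)
E
```

```text
t 25.42 pos [609.  247.2  59.1] yaw 13.15 F [ 0.3 -0.1  0.1] open 0.449
(611.4, 248.4, 15.5, 13.2) -> [4.36, 0.06, 0.28] [-0.05, -0.22, -0.02]
```

View pics/s20.png

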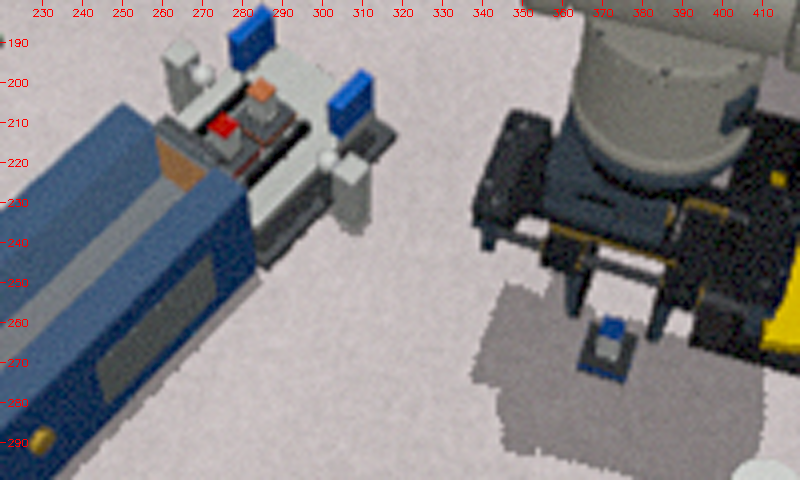

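Request:
send_rows(rows=[[2, 0.05, 0.2, 0, 0, 0, 140], [4, 0.05, 0.2, 0, 0, 0, 140], [4.3, 0.05, 0.2, 0, 0, 0, 140], [4.3, 0.05, 0.2, 0, 0, 0, 140], [4.3, 0.05, 0.2, 0, 0, 0, 255], [4.3, 0.05, 0.2, 0, 0, 0, 255], [4.3, 0.05, 0.2, 0, 0, 0, 255], [4.3, 0.05, 0.2, 0, 0, 0, 255]])

```text
t: 26.18
tool_pos: [611.7, 249.4, 17.8]
tcp_rot: [[-0.0, -0.229, 0.974], [0.001, 0.974, 0.229], [-1.0, 0.001, -0.0]]
force: [-0.9, -0.7, 0.0]
opening: 0.188
```

Request:
send_rows(rows=[[0, 0, 0, 0, 0, 0, 255], [0, 0, 0, 0, 0, 0, 255], [0, 0, 0, 0, 0, 0, 255], [-1, 0, 0, 0, 0, 0, 255], [-4, 0, 0, 0, 0, 0, 255], [-8, 0, 0, 0, 0, 0, 255], [-9.5, 0, 0, 0, 0, 0, 255], [-9.5, 0, 0, 0, 0, 0, 255]])

```text
t: 26.85
tool_pos: [613.6, 250.0, 117.0]
tcp_rot: [[0.005, -0.229, 0.974], [0.002, 0.974, 0.229], [-1.0, 0.001, 0.005]]
force: [1.0, 0.4, -0.5]
opening: 0.15
```

```bash
python3 dk.py -38,0,105
```

```text
t 26.85 pos [613.6 250.  117. ] yaw 13.21 F [ 1.   0.4 -0.5] open 0.15
(np.float64(572.6), np.float64(-20.0), 105.0, -5.33) -> [1.12, -25.35, -10.17] [18.54, 0.3, -0.11]
dock xy -22.2 272.6
```

Request:
send_rows(rows=[[0, -4, -1.6, 4, 0, 0, 255], [0, -8, -3.2, 9, 0, 0, 255], [0, -12, -4.8, 14, 0, 0, 255], [0, -16, -6.4, 18.5, 0, 0, 255], [0, -20, -8, 18.5, 0, 0, 255], [0, -24, -9.6, 18.5, 0, 0, 255], [0, -25.4, -10.3, 18.5, 0, 0, 255], [0, -25.4, -10.3, 18.5, 0, 0, 255]])

```text
t: 27.52
tool_pos: [567.8, -25.9, 111.6]
tcp_rot: [[-0.003, 0.096, 0.995], [-0.001, 0.995, -0.096], [-1.0, -0.001, -0.003]]
force: [0.1, -0.3, -1.3]
opening: 0.149
```

Request:
send_rows(rows=[[0, 0, 0, 0, 0, 0, 255], [1, 0, 0, 0, 0, 0, 255], [2, 0, 0, 0, 0, 0, 255], [2, 0, 0, 0, 0, 0, 255], [2, 0, 0, 0, 0, 0, 255]])

```text
t: 27.93
tool_pos: [568.4, -20.6, 90.7]
tcp_rot: [[-0.004, 0.091, 0.996], [0.001, 0.996, -0.091], [-1.0, 0.0, -0.004]]
force: [-0.2, 0.2, -0.8]
opening: 0.152
```

```bash
python3 dk.py -38,0,62.5
python3 - <<'E'
from ov import *
r=grab('21')
crop(r['scene'],220,110,360,250,5,'s21.png',gamma=.7)
E
```

```text
t 27.93 pos [568.4 -20.6  90.7] yaw -5.22 F [-0.2  0.2 -0.8] open 0.152
(np.float64(572.6), np.float64(-20.0), 62.5, -5.33) -> [2.82, 0.09, 0.42] [0.11, -0.23, -0.01]
dock xy -42.1 -1.0
```

View pics/s21.png

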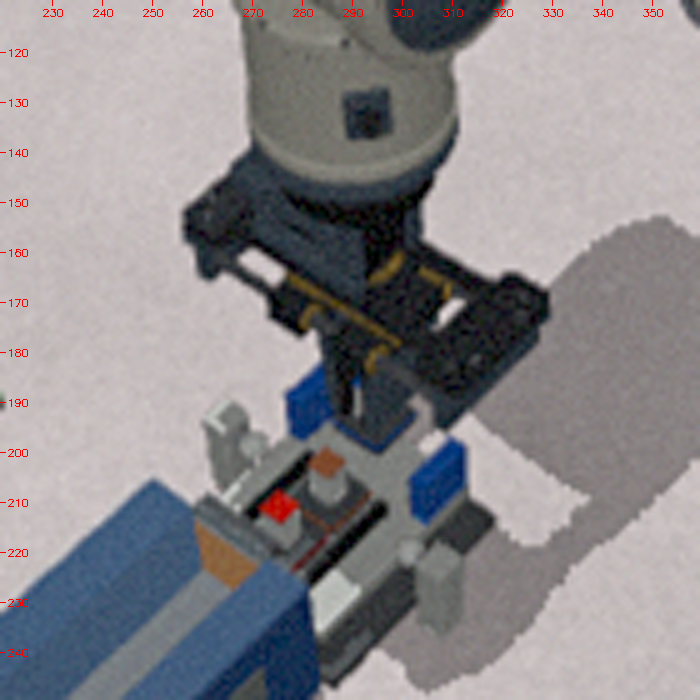

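Request:
send_rows(rows=[[1, 0.1, 0.3, 0, 0, 0, 255], [2, 0.1, 0.3, 0, 0, 0, 255], [2.8, 0.1, 0.3, 0, 0, 0, 255], [2.8, 0.1, 0.3, 0, 0, 0, 255], [2.8, 0.1, 0.3, 0, 0, 0, 255]])

```text
t: 28.45
tool_pos: [571.5, -20.8, 63.1]
tcp_rot: [[-0.003, 0.092, 0.996], [0.0, 0.996, -0.092], [-1.0, 0.0, -0.003]]
force: [0.3, -0.3, -0.7]
opening: 0.15
```

```bash
python3 dk.py -10,0,62
```

```text
t 28.45 pos [571.5 -20.8  63.1] yaw -5.3 F [ 0.3 -0.3 -0.7] open 0.15
(np.float64(600.4), np.float64(-22.6), 62.0, -5.33) -> [0.1, 0.09, 2.89] [0.03, -0.19, -0.0]
dock xy -38.9 -1.0
```

Request:
send_rows(rows=[[0.1, 0.1, 0.5, 0, 0, 0, 255], [0.1, 0.1, 1, 0, 0, 0, 255], [0.1, 0.1, 1.5, 0, 0, 0, 255], [0.1, 0.1, 2, 0, 0, 0, 255], [0.1, 0.1, 2.4, 0, 0, 0, 255], [0.1, 0.1, 2.8, 0, 0, 0, 255], [0.1, 0.1, 2.8, 0, 0, 0, 255], [0.1, 0.1, 2.8, 0, 0, 0, 255]])

```text
t: 29.12
tool_pos: [600.4, -22.5, 62.8]
tcp_rot: [[-0.001, 0.092, 0.996], [0.0, 0.996, -0.092], [-1.0, -0.0, -0.001]]
force: [-0.0, 0.7, -1.9]
opening: 0.148
```

```bash
python3 dk.py -10,0,62
python3 - <<'E'
from ov import *
r=grab('22')
crop(r['scene'],220,120,340,250,5,'s22.png',gamma=.7)
E
```

```text
t 29.12 pos [600.4 -22.5  62.8] yaw -5.3 F [-0.   0.7 -1.9] open 0.148
(np.float64(600.4), np.float64(-22.6), 62.0, -5.33) -> [0.08, -0.01, 0.0] [0.03, -0.07, 0.0]
dock xy -10.1 0.0
```

View pics/s22.png

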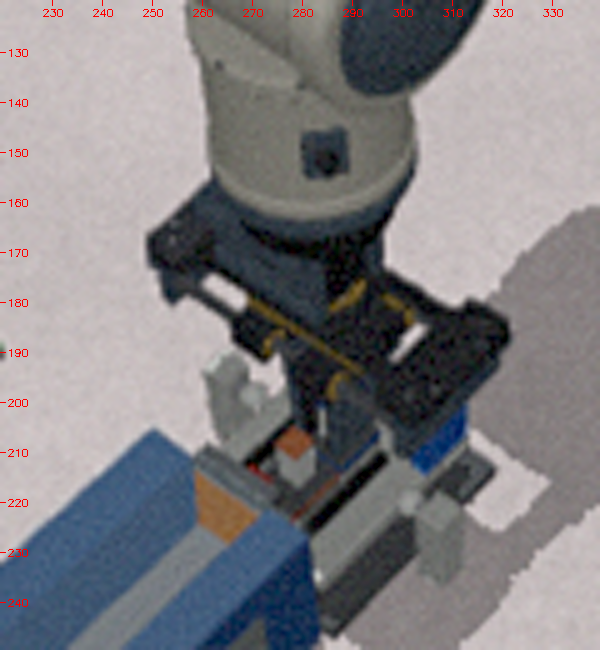

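Request:
send_rows(rows=[[0.1, 0, 0, 0, 0, 0, 255], [0.1, 0, 0, 0, 0, 0, 185], [0.1, 0, 0, 0, 0, 0, 185], [0.1, 0, 0, 0, 0, 0, 185], [0.1, 0, 0, 0, 0, 0, 185], [-2, 0, 0, 0, 0, 0, 185], [-5, 0, 0, 0, 0, 0, 185], [-6, 0, 0, 0, 0, 0, 140]])

```text
t: 29.88
tool_pos: [601.5, -22.6, 126.0]
tcp_rot: [[0.002, 0.092, 0.996], [-0.0, 0.996, -0.092], [-1.0, -0.0, 0.002]]
force: [1.3, -0.7, 1.5]
opening: 0.326
```

```bash
python3 plan.py 645.6,-260.7,110,-2
python3 - <<'E'
from ov import *
r=grab('23')
print(atz('scene',(180,187),0),atz('top',(470,173),0))
E
```

```text
t 29.88 pos [601.5 -22.6 126. ] yaw -5.29 F [ 1.3 -0.7  1.5] open 0.326
(645.6, -260.7, 110.0, -2.0) -> [1.62, -23.3, 6.59] [-3.29, 0.1, 0.01]
[ 6.85382017e+02 -3.54076797e+02  1.13686838e-13] [ 637.93307785 -374.01065232    0.        ]
```

Request:
send_rows(rows=[[0, -4, 1.1, -1, 0, 0, 140], [0, -8, 2.2, -2, 0, 0, 140], [0.5, -12, 3.3, -3.3, 0, 0, 140], [1, -16, 4.4, -3.3, 0, 0, 140], [1, -20, 5.5, -3.3, 0, 0, 140], [1, -23, 6.5, -3.3, 0, 0, 140], [1, -23.3, 6.6, -3.3, 0, 0, 140], [1, -23.3, 6.6, -3.3, 0, 0, 140]])

```text
t: 30.65
tool_pos: [643.9, -262.5, 111.1]
tcp_rot: [[-0.003, 0.037, 0.999], [0.001, 0.999, -0.037], [-1.0, 0.001, -0.003]]
force: [-0.8, 0.8, -1.2]
opening: 0.451
```

Request:
send_rows(rows=[[1, 0, 0, 0, 0, 0, 140], [4, 0, 0, 0, 0, 0, 140], [5.5, 0, 0, 0, 0, 0, 140], [5.5, 0, 0, 0, 0, 0, 140], [5.5, 0, 0, 0, 0, 0, 140], [5.5, 0, 0, 0, 0, 0, 140]])

```text
t: 31.15
tool_pos: [644.7, -259.8, 58.4]
tcp_rot: [[-0.001, 0.034, 0.999], [-0.0, 0.999, -0.034], [-1.0, -0.0, -0.001]]
force: [-0.4, 0.6, 0.5]
opening: 0.45
```

```bash
python3 plan.py 645.6,-260.7,16,-2;  python3 - <<'E'
from ov import *
r=grab('24')
crop(r['scene'],140,120,330,260,4,'s24.png',gamma=.7)
E
```

```text
t 31.15 pos [ 644.7 -259.8   58.4] yaw -1.94 F [-0.4  0.6  0.5] open 0.45
(645.6, -260.7, 16.0, -2.0) -> [4.24, -0.09, 0.1] [0.06, -0.06, 0.01]
```

View pics/s24.png

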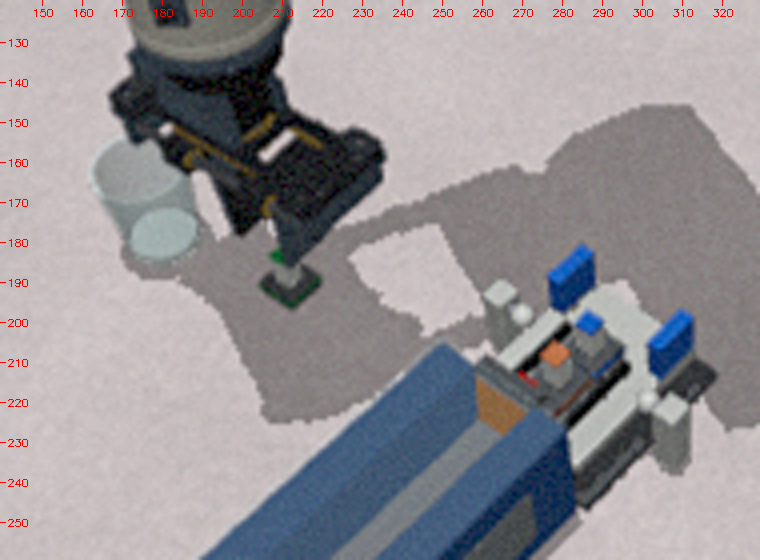

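Request:
send_rows(rows=[[2, -0.1, 0, 0, 0, 0, 140], [4, -0.1, 0, 0, 0, 0, 140], [4.2, -0.1, 0, 0, 0, 0, 140], [4.2, -0.1, 0, 0, 0, 0, 140], [4.2, -0.1, 0, 0, 0, 0, 255], [4.2, -0.1, 0, 0, 0, 0, 255], [4.2, -0.1, 0, 0, 0, 0, 255], [4.2, -0.1, 0, 0, 0, 0, 255]])

```text
t: 31.92
tool_pos: [644.6, -261.8, 16.7]
tcp_rot: [[-0.001, 0.035, 0.999], [-0.0, 0.999, -0.035], [-1.0, -0.0, -0.001]]
force: [-0.4, -0.0, 0.4]
opening: 0.191
```

Request:
send_rows(rows=[[0, 0, 0, 0, 0, 0, 255], [0, 0, 0, 0, 0, 0, 255], [0, 0, 0, 0, 0, 0, 255], [-1, 0, 0, 0, 0, 0, 255], [-4, 0, 0, 0, 0, 0, 255], [-8, 0, 0, 0, 0, 0, 255], [-9.5, 0, 0, 0, 0, 0, 255], [-9.5, 0, 0, 0, 0, 0, 255]])

```text
t: 32.58
tool_pos: [646.6, -262.7, 116.2]
tcp_rot: [[0.005, 0.035, 0.999], [-0.003, 0.999, -0.035], [-1.0, -0.003, 0.005]]
force: [1.1, -0.6, -0.2]
opening: 0.154
```

```bash
python3 dk.py -48,0,112
```

```text
t 32.58 pos [ 646.6 -262.7  116.2] yaw -1.99 F [ 1.1 -0.6 -0.2] open 0.154
(np.float64(562.6), np.float64(-19.0), 112.0, -5.33) -> [0.3, 24.06, -9.24] [3.34, 0.29, 0.17]
dock xy 58.2 -234.8
```

Request:
send_rows(rows=[[0, 3.5, -1.3, 1, 0, 0, 255], [0, 7.2, -2.7, 2, 0, 0, 255], [0, 11, -4.1, 3.3, 0, 0, 255], [0, 14.8, -5.6, 3.3, 0, 0, 255], [0, 18.5, -7, 3.3, 0, 0, 255], [0, 22, -8.5, 3.3, 0, 0, 255], [0, 24.1, -9.2, 3.3, 0, 0, 255], [0, 24.1, -9.2, 3.3, 0, 0, 255]])

```text
t: 33.25
tool_pos: [558.3, -13.5, 110.6]
tcp_rot: [[-0.004, 0.089, 0.996], [0.001, 0.996, -0.089], [-1.0, 0.001, -0.004]]
force: [0.4, -0.2, -1.3]
opening: 0.147
```

Request:
send_rows(rows=[[0, 0, 0, 0, 0, 0, 255], [1, 0, 0, 0, 0, 0, 255], [2, 0, 0, 0, 0, 0, 255], [2, 0, 0, 0, 0, 0, 255], [2, 0, 0, 0, 0, 0, 255]])

```text
t: 33.67
tool_pos: [560.2, -18.2, 89.7]
tcp_rot: [[-0.004, 0.093, 0.996], [0.0, 0.996, -0.093], [-1.0, 0.0, -0.004]]
force: [-0.4, -1.0, -0.7]
opening: 0.153
```

```bash
python3 dk.py -47,0,61
python3 - <<'E'
from ov import *
r=grab('25')
crop(r['scene'],220,110,360,250,5,'s25.png',gamma=.7)
E
```

```text
t 33.67 pos [560.2 -18.2  89.7] yaw -5.36 F [-0.4 -1.  -0.7] open 0.153
(np.float64(563.6), np.float64(-19.1), 61.0, -5.33) -> [2.87, -0.06, 0.36] [-0.03, -0.22, -0.0]
dock xy -50.5 0.6
```

View pics/s25.png

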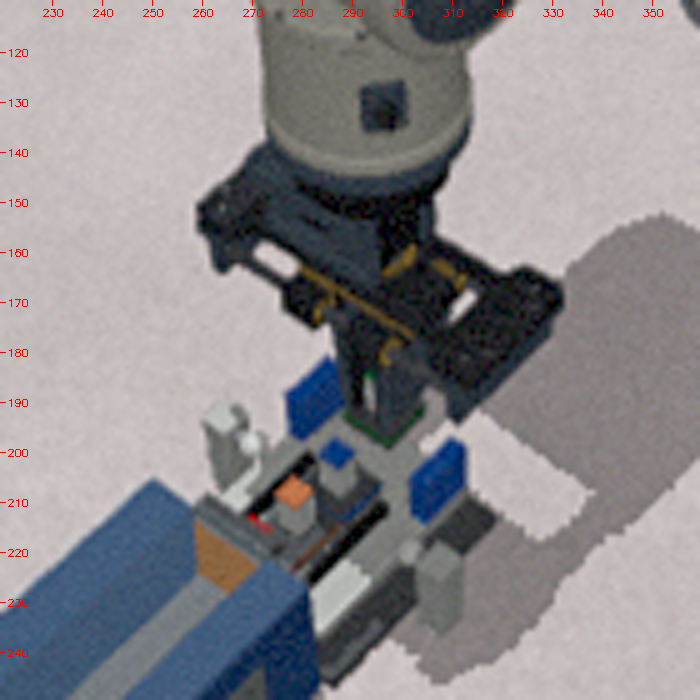

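Request:
send_rows(rows=[[1.5, -0.05, 0.15, 0, 0, 0, 255], [2.6, -0.05, 0.15, 0, 0, 0, 255], [2.8, -0.05, 0.15, 0, 0, 0, 255], [2.8, -0.05, 0.15, 0, 0, 0, 255], [2.85, -0.05, 0.6, 0, 0, 0, 255], [2.85, -0.05, 0.95, 0, 0, 0, 255], [2.85, -0.05, 0.95, 0, 0, 0, 255], [2.85, -0.05, 0.95, 0, 0, 0, 255]])

```text
t: 34.43
tool_pos: [570.7, -18.9, 62.8]
tcp_rot: [[-0.001, 0.092, 0.996], [-0.0, 0.996, -0.092], [-1.0, -0.0, -0.001]]
force: [-0.7, 2.0, -0.4]
opening: 0.155
```

```bash
python3 dk.py -40,0,61
```

```text
t 34.43 pos [570.7 -18.9  62.8] yaw -5.29 F [-0.7  2.  -0.4] open 0.155
(np.float64(570.6), np.float64(-19.8), 61.0, -5.33) -> [0.18, -0.09, 0.0] [0.04, -0.05, 0.01]
dock xy -40.0 0.8
```

Lower 2 mm, release, rise and back off; then look and measure the bar.

Request:
send_rows(rows=[[0.15, 0, 0, 0, 0, 0, 255], [0.15, 0, 0, 0, 0, 0, 185], [0.15, 0, 0, 0, 0, 0, 185], [0.15, 0, 0, 0, 0, 0, 185], [0.15, 0, 0, 0, 0, 0, 185], [-2, 0, 0, 0, 0, 0, 185], [-5, 0, 0, 0, 0, 0, 185], [-7, 2, -3, 0, 0, 0, 140]])

```text
t: 35.1
tool_pos: [546.9, 1.4, 134.5]
tcp_rot: [[0.004, 0.094, 0.996], [-0.001, 0.996, -0.094], [-1.0, -0.001, 0.004]]
force: [0.1, -0.0, 2.0]
opening: 0.321
```

Request:
send_rows(rows=[[0, 3, -4, 0, 0, 0, 110], [0, 6, -8, 0, 0, 0, 110], [0, 6, -10, 0, 0, 0, 110], [0, 6, -10, 0, 0, 0, 110], [0, 6, -10, 0, 0, 0, 110]])

```text
t: 35.52
tool_pos: [446.6, 73.5, 132.9]
tcp_rot: [[-0.002, 0.091, 0.996], [0.0, 0.996, -0.091], [-1.0, -0.0, -0.002]]
force: [0.5, -0.3, 0.8]
opening: 0.569
```

```bash
python3 plan.py
python3 - <<'E'
from ov import *
r=grab('26')
crop(r['scene'],235,170,325,250,8,'s26.png',gamma=.7)
crop(r['scene'],380,200,460,290,8,'s26b.png',gamma=.8)
crop(r['top'],195,190,260,280,6,'t26b.png',gamma=.6)
crop(r['top'],310,140,390,220,7,'t26.png',gamma=.6)
E
```

```text
t 35.52 pos [446.6  73.5 132.9] yaw -5.19 F [ 0.5 -0.3  0.8] open 0.569
```

View pics/s26.png

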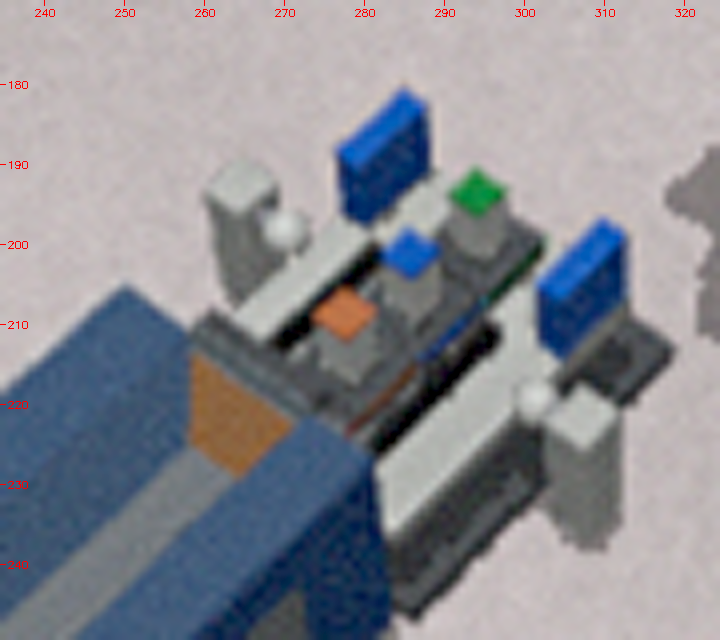

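View pics/t26.png

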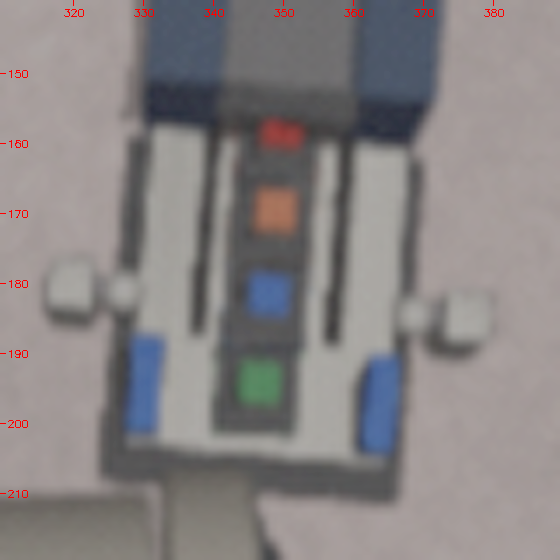

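View pics/s26b.png

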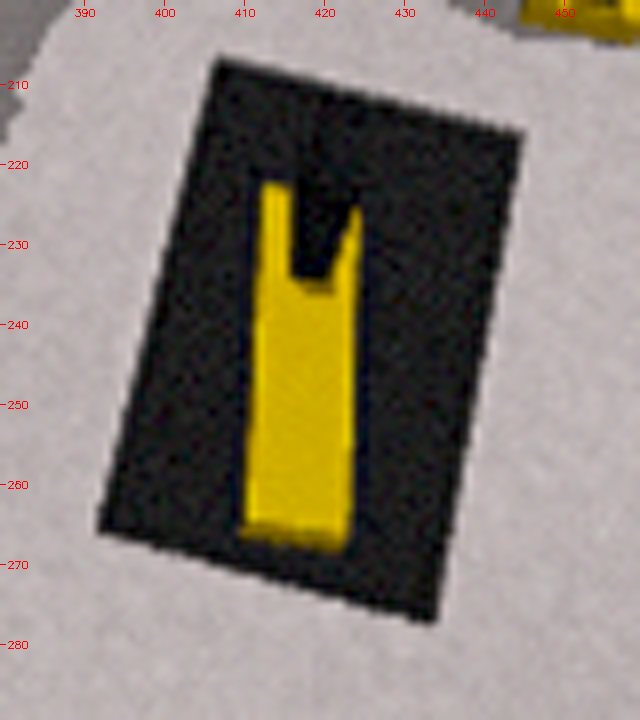

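View pics/t26b.png

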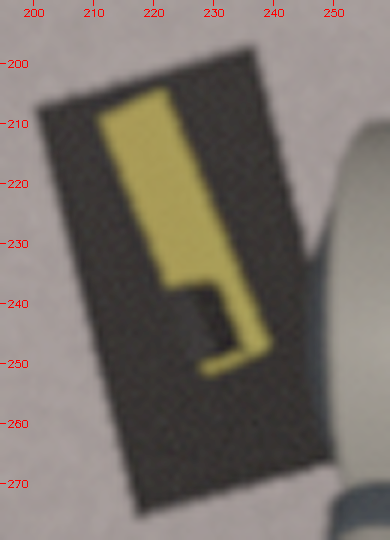

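Run:
```python
from fit import *
b=[('scene',(110,-16,15),(410.1,265.1)),('scene',(110,16,15),(423.3,266.4)),('scene',(110,-16,3),(409.9,266.6)),('scene',(110,16,3),(422.6,268.3)),('scene',(-20,-16,15),(412.4,222.4)),('scene',(17,-7,15),(416,234.3)),('scene',(17,7,15),(421.1,234.9)),
('top',(110,16,15),(210.7,209.2)),('top',(110,-16,15),(222,204)),('top',(-20,-16,15),(239.8,247)),('top',(-20,16,15),(227.8,251.2)),('top',(17,-7,15),(230.7,236.5)),('top',(-17,-7,15),(235.3,247.8))]
for c in (('scene','top'),('scene',),('top',)): fit(b,[480,260,.4],c,verbose=(len(c)==2)) if len(c)==2 else print(c,fit(b,[480,260,.4],c,verbose=False))
m=[('scene',(-100,-55,3),(406.8,206.6)),('scene',(-100,55,3),(445.1,216)),('scene',(100,55,3),(434.1,277.6)),('scene',(100,-55,3),(391.6,266.1)),
('top',(100,55,3),(200.8,207)),('top',(100,-55,3),(236.5,197)),('top',(-100,55,3),(217.8,275.7)),('top',(-100,-55,3),(254.1,265.2))]
fit(m,[480,260,.4])
```

```text
('scene', 'top') [445.4 299.3] 23.11 [] rms 0.51
    scene (410.1, 265.1) [ 0.6 -0.4]
    scene (423.3, 266.4) [0.  0.3]
    scene (409.9, 266.6) [-0.   0.3]
    scene (422.6, 268.3) [-0.2  0.6]
    scene (412.4, 222.4) [0.7 0.6]
    scene (416, 234.3) [-0.1  0.5]
    scene (421.1, 234.9) [0.  0.7]
    top (210.7, 209.2) [ 0.8 -0.1]
    top (222, 204) [-0.1  0.5]
    top (239.8, 247) [-0.4  0.5]
    top (227.8, 251.2) [1.  0.9]
    top (230.7, 236.5) [ 0.7 -0.1]
    top (235.3, 247.8) [ 0.7 -0. ]
('scene',) [444.77896659 298.00681384   6.6943936 ]
('top',) [4.46158107e+02 3.00766298e+02 4.00516624e-01]
('scene', 'top') [465.3 313.9] 15.36 [] rms 0.46
    scene (406.8, 206.6) [-0.2 -0.3]
    scene (445.1, 216) [0.4 0.2]
    scene (434.1, 277.6) [0.2 0.4]
    scene (391.6, 266.1) [ 0.1 -0.1]
    top (200.8, 207) [-0.6  0.1]
    top (236.5, 197) [ 0.8 -0.5]
    top (217.8, 275.7) [-0.3  0.2]
    top (254.1, 265.2) [1.2 0.2]
```

```bash
python3 plan.py 445.5,299.5,115,23.1
```

```text
t 35.62 pos [449.   72.7 132.9] yaw -5.29 F [ 0.4 -0.3  1. ] open 0.567
(445.5, 299.5, 115.0, 23.1) -> [1.8, 22.55, -2.44] [-28.39, -0.02, -0.01]
```

Request:
send_rows(rows=[[0, 4, -0.4, -6, 0, 0, 110], [0, 8, -0.8, -12, 0, 0, 110], [0.5, 12, -1.3, -18, 0, 0, 110], [1, 16, -1.7, -24, 0, 0, 110], [1.5, 20, -2.1, -28.4, 0, 0, 110], [1.8, 22.5, -2.4, -28.4, 0, 0, 110], [1.8, 22.5, -2.4, -28.4, 0, 0, 110], [1.8, 22.5, -2.4, -28.4, 0, 0, 110]])

```text
t: 36.28
tool_pos: [445.7, 300.0, 114.1]
tcp_rot: [[-0.002, -0.394, 0.919], [0.0, 0.919, 0.394], [-1.0, 0.001, -0.001]]
force: [0.1, -1.1, 0.1]
opening: 0.567
```

Request:
send_rows(rows=[[0, 0, 0, 0, 0, 0, 110], [0, 0, 0, 0, 0, 0, 110], [0, 0, 0, 0, 0, 0, 110]])

```text
t: 36.53
tool_pos: [445.5, 297.9, 114.8]
tcp_rot: [[-0.002, -0.391, 0.92], [0.0, 0.92, 0.391], [-1.0, 0.001, -0.002]]
force: [0.1, 0.8, -1.5]
opening: 0.569
```

```bash
python3 plan.py 445.5,299.5,38,23.1;  python3 - <<'E'
from ov import *
r=grab('27')
crop(r['scene'],380,140,470,290,5,'s27.png',gamma=.7)
E
```

```text
t 36.53 pos [445.5 297.9 114.8] yaw 23.01 F [ 0.1  0.8 -1.5] open 0.569
(445.5, 299.5, 38.0, 23.1) -> [7.68, 0.14, 0.08] [-0.09, -0.09, -0.04]
```

View pics/s27.png

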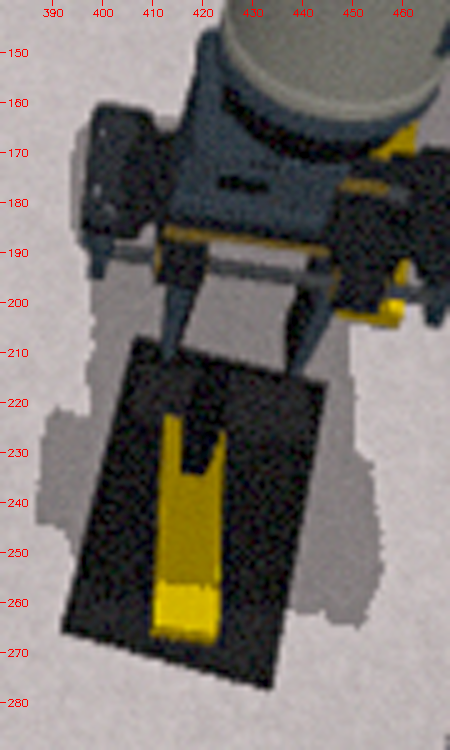

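Request:
send_rows(rows=[[3, 0.1, 0, 0, 0, 0, 110], [6, 0.1, 0, 0, 0, 0, 110], [7.7, 0.1, 0, 0, 0, 0, 110], [7.7, 0.1, 0, 0, 0, 0, 110], [7.7, 0.1, 0, 0, 0, 0, 110], [7.7, 0.1, 0, 0, 0, 0, 255], [7.7, 0.1, 0, 0, 0, 0, 255], [7.7, 0.1, 0, 0, 0, 0, 255]])

```text
t: 37.3
tool_pos: [445.2, 300.3, 38.9]
tcp_rot: [[0.0, -0.392, 0.92], [0.001, 0.92, 0.392], [-1.0, 0.001, 0.001]]
force: [0.5, 0.7, -0.2]
opening: 0.38
```

Request:
send_rows(rows=[[0, 0, 0, 0, 0, 0, 255], [0, 0, 0, 0, 0, 0, 255], [0, 0, 0, 0, 0, 0, 255], [0, 0, 0, 0, 0, 0, 255], [0, 0, 0, 0, 0, 0, 255], [0, 0, 0, 0, 0, 0, 255]])

```text
t: 37.8
tool_pos: [444.4, 300.0, 37.8]
tcp_rot: [[-0.002, -0.393, 0.92], [0.0, 0.92, 0.393], [-1.0, 0.001, -0.002]]
force: [-0.7, -0.7, 3.0]
opening: 0.153
```

```bash
python3 plan.py
```

```text
t 37.8 pos [444.4 300.   37.8] yaw 23.11 F [-0.7 -0.7  3. ] open 0.153
```

Request:
send_rows(rows=[[-0.5, 0, 0, 0, 0, 0, 255], [-2.5, 0, 0, 0, 0, 0, 255], [-5, 0, 0, 0, 0, 0, 255], [-8, 0, 0, 0, 0, 0, 255], [-10, 0, 0, 0, 0, 0, 255], [-10, 0, 0, 0, 0, 0, 255], [-10, 0, 0, 0, 0, 0, 255]])

```text
t: 38.38
tool_pos: [445.1, 300.2, 138.7]
tcp_rot: [[0.0, -0.392, 0.92], [0.001, 0.92, 0.392], [-1.0, 0.001, 0.001]]
force: [-0.8, 0.1, -1.6]
opening: 0.153
```

```bash
python3 dk.py -178,0,138
python3 - <<'E'
from ov import *
r=grab('28')
crop(r['scene'],370,140,470,290,5,'s28.png',gamma=.7)
E
```

```text
t 38.38 pos [445.1 300.2 138.7] yaw 23.11 F [-0.8  0.1 -1.6] open 0.153
(np.float64(433.2), np.float64(-7.0), 138.0, -5.33) -> [0.03, -27.79, -13.15] [28.44, 0.02, -0.07]
dock xy -194.7 307.0
```

View pics/s28.png

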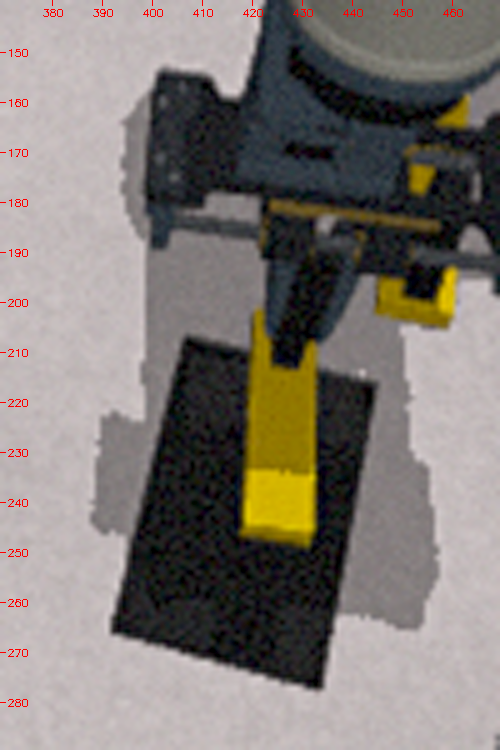

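Request:
send_rows(rows=[[0, -3, -1.4, 3, 0, 0, 255], [0, -6.5, -3, 7, 0, 0, 255], [0, -10, -4.7, 11, 0, 0, 255], [0, -13.5, -6.4, 15, 0, 0, 255], [0, -17, -8, 19, 0, 0, 255], [0, -20.5, -9.7, 23, 0, 0, 255], [0, -24, -11.4, 27, 0, 0, 255], [0, -26.5, -12.6, 28.4, 0, 0, 255]])

```text
t: 39.15
tool_pos: [431.4, 4.3, 136.7]
tcp_rot: [[-0.004, 0.097, 0.995], [0.0, 0.995, -0.097], [-1.0, -0.0, -0.004]]
force: [0.3, 0.3, -2.0]
opening: 0.148
```

Request:
send_rows(rows=[[0, -0.7, -1, 0, 0, 0, 255], [0, -1.4, -1, 0, 0, 0, 255], [0, -1.4, -1, 0, 0, 0, 255], [0, -1.4, -1, 0, 0, 0, 255], [0, -1.4, -1, 0, 0, 0, 255]])

```text
t: 39.57
tool_pos: [421.7, -5.4, 137.4]
tcp_rot: [[-0.002, 0.091, 0.996], [0.0, 0.996, -0.091], [-1.0, 0.0, -0.002]]
force: [-0.5, 0.4, -1.6]
opening: 0.155
```

```bash
python3 dk.py -180,0,80.3
python3 - <<'E'
from ov import *
r=grab('29')
crop(r['scene'],240,70,380,250,4,'s29.png',gamma=.7)
E
```

```text
t 39.57 pos [421.7  -5.4 137.4] yaw -5.23 F [-0.5  0.4 -1.6] open 0.155
(np.float64(431.2), np.float64(-6.8), 80.3, -5.33) -> [5.71, -0.05, 0.97] [0.1, -0.12, -0.01]
dock xy -189.5 0.5
```

View pics/s29.png

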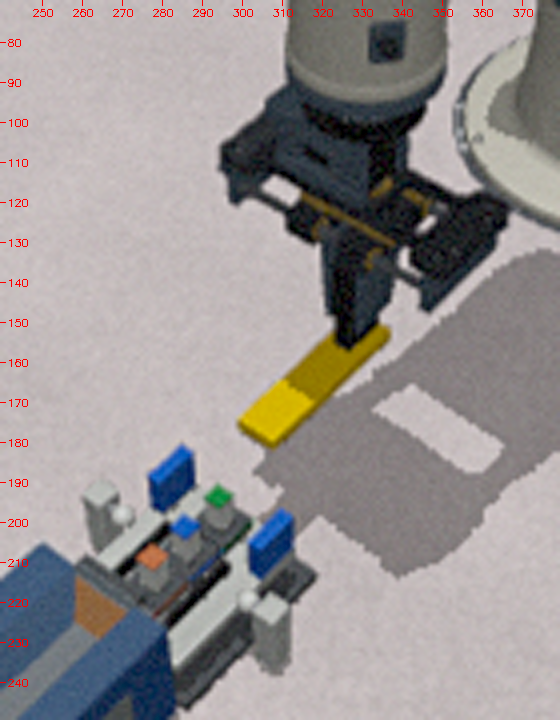

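Request:
send_rows(rows=[[2, 0, 0.5, 0.1, 0, 0, 255], [4, 0, 0.5, 0.1, 0, 0, 255], [5.5, 0, 0.5, 0.1, 0, 0, 255], [5.7, 0, 0.5, 0.1, 0, 0, 255], [5.7, 0, 0.5, 0.1, 0, 0, 255], [5.7, 0, 0.5, 0.1, 0, 0, 255]])

```text
t: 40.17
tool_pos: [426.7, -6.4, 81.1]
tcp_rot: [[-0.001, 0.093, 0.996], [0.0, 0.996, -0.093], [-1.0, 0.0, -0.002]]
force: [0.7, 0.4, -0.1]
opening: 0.151
```

```bash
python3 dk.py -168,0,80.3
python3 - <<'E'
from ov import *
r=grab('30')
crop(r['scene'],240,120,360,250,6,'s30.png',gamma=.7)
E
```

```text
t 40.17 pos [426.7  -6.4  81.1] yaw -5.36 F [ 0.7  0.4 -0.1] open 0.151
(np.float64(443.1), np.float64(-7.9), 80.3, -5.33) -> [0.08, 0.01, 1.65] [-0.03, -0.09, -0.0]
dock xy -184.5 -0.1
```

View pics/s30.png

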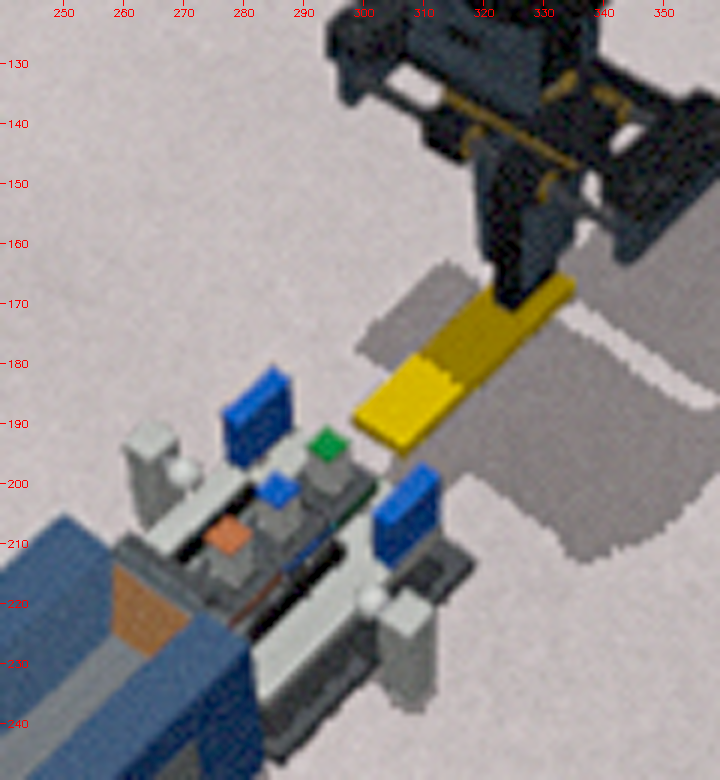

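Request:
send_rows(rows=[[0.05, 0, 0.7, 0, 0, 0, 255], [0.05, 0, 1.4, 0, 0, 0, 255], [0.05, 0, 2, 0, 0, 0, 255], [0.05, 0, 2.6, 0, 0, 0, 255], [0.05, 0, 3.2, 0, 0, 0, 255], [0.05, 0, 3.8, 0, 0, 0, 255], [0.05, 0, 4.4, 0, 0, 0, 255], [0.05, 0, 5, 0, 0, 0, 255]])

```text
t: 40.93
tool_pos: [476.0, -11.4, 79.9]
tcp_rot: [[-0.003, 0.094, 0.996], [0.0, 0.996, -0.094], [-1.0, 0.0, -0.003]]
force: [-3.0, 0.3, -1.1]
opening: 0.156
```

```bash
python3 dk.py 8,0,80.3
python3 - <<'E'
from ov import *
r=grab('31')
crop(r['scene'],200,140,350,260,5,'s31.png',gamma=.7)
E
```

```text
t 40.93 pos [476.  -11.4  79.9] yaw -5.39 F [-3.   0.3 -1.1] open 0.156
(np.float64(618.4), np.float64(-24.2), 80.3, -5.33) -> [-0.09, 0.06, 14.29] [-0.06, -0.19, -0.0]
dock xy -134.9 -0.4
```

View pics/s31.png

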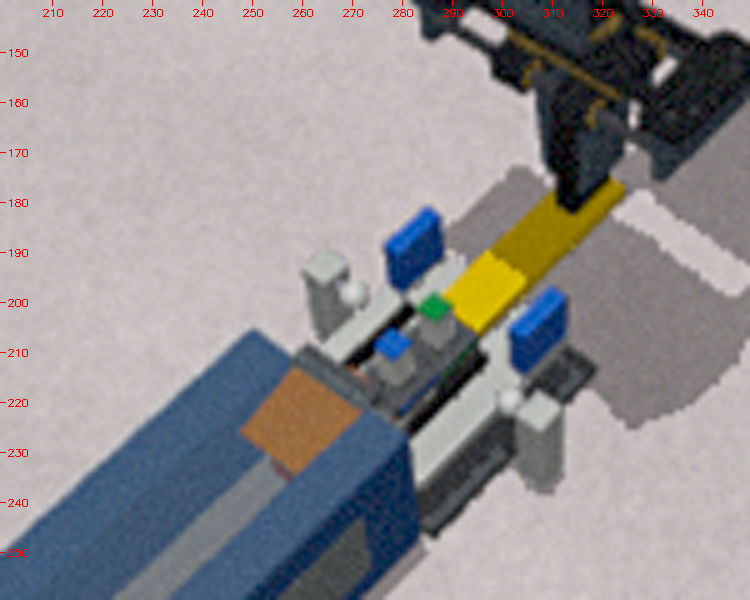

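Works: the flap lifts and the row advances. Continue.

Request:
send_rows(rows=[[-0.05, 0, 0.7, 0, 0, 0, 255], [-0.05, 0, 1.4, 0, 0, 0, 255], [-0.05, 0, 2.1, 0, 0, 0, 255], [-0.05, 0.05, 2.8, 0, 0, 0, 255], [-0.05, 0.05, 3.4, 0, 0, 0, 255], [-0.05, 0.05, 4, 0, 0, 0, 255], [-0.05, 0.05, 4.6, 0, 0, 0, 255], [-0.05, 0.05, 5.2, 0, 0, 0, 255]])

```text
t: 41.7
tool_pos: [528.5, -15.8, 80.4]
tcp_rot: [[-0.002, 0.094, 0.996], [0.0, 0.996, -0.094], [-1.0, -0.0, -0.002]]
force: [-2.8, -0.3, -1.2]
opening: 0.155
```

```bash
python3 dk.py 8,0,80.3
python3 - <<'E'
from ov import *
r=grab('32')
crop(r['scene'],180,140,340,280,5,'s32.png',gamma=.7)
E
```

```text
t 41.7 pos [528.5 -15.8  80.4] yaw -5.39 F [-2.8 -0.3 -1.2] open 0.155
(np.float64(618.4), np.float64(-24.2), 80.3, -5.33) -> [-0.0, 0.01, 9.03] [-0.06, -0.11, 0.0]
dock xy -82.3 0.0
```

View pics/s32.png

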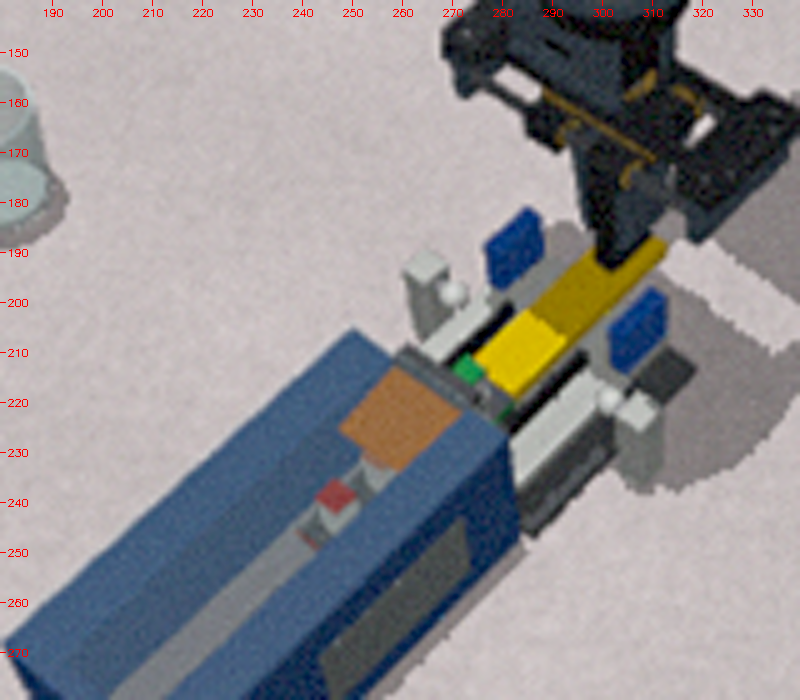

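Request:
send_rows(rows=[[0, 0, 0.7, 0, 0, 0, 255], [0, 0, 1.4, 0, 0, 0, 255], [0, 0, 2.1, 0, 0, 0, 255], [0, 0, 2.8, 0, 0, 0, 255], [0, 0, 3.4, 0, 0, 0, 255], [0, 0, 4, 0, 0, 0, 255], [0, 0, 4.6, 0, 0, 0, 255], [0, 0, 5.2, 0, 0, 0, 255]])

```text
t: 42.47
tool_pos: [580.2, -20.8, 80.3]
tcp_rot: [[-0.002, 0.094, 0.996], [0.0, 0.996, -0.094], [-1.0, -0.0, -0.002]]
force: [-2.9, 0.9, -2.0]
opening: 0.152
```

```bash
python3 dk.py 8,0,80.3
```

```text
t 42.47 pos [580.2 -20.8  80.3] yaw -5.4 F [-2.9  0.9 -2. ] open 0.152
(np.float64(618.4), np.float64(-24.2), 80.3, -5.33) -> [-0.01, 0.02, 3.83] [-0.07, -0.11, 0.0]
dock xy -30.3 -0.1
```

Request:
send_rows(rows=[[0, 0, 0.6, 0, 0, 0, 255], [0, 0, 1.2, 0, 0, 0, 255], [0, 0, 1.8, 0, 0, 0, 255], [0, 0, 2.4, 0, 0, 0, 255], [0, 0, 3, 0, 0, 0, 255], [0, 0, 3.5, 0, 0, 0, 255], [0, 0, 3.8, 0, 0, 0, 255], [0, 0, 3.9, 0, 0, 0, 255]])

```text
t: 43.13
tool_pos: [619.1, -24.4, 80.2]
tcp_rot: [[-0.001, 0.094, 0.996], [0.0, 0.996, -0.094], [-1.0, -0.0, -0.001]]
force: [-2.1, 0.6, -1.7]
opening: 0.151
```

```bash
python3 dk.py 8,0,80.3
python3 - <<'E'
from ov import *
r=grab('33')
crop(r['scene'],170,140,330,300,5,'s33.png',gamma=.7)
E
```

```text
t 43.13 pos [619.1 -24.4  80.2] yaw -5.4 F [-2.1  0.6 -1.7] open 0.151
(np.float64(618.4), np.float64(-24.2), 80.3, -5.33) -> [-0.0, 0.02, -0.08] [-0.07, -0.09, 0.0]
dock xy 8.8 -0.1
```

View pics/s33.png

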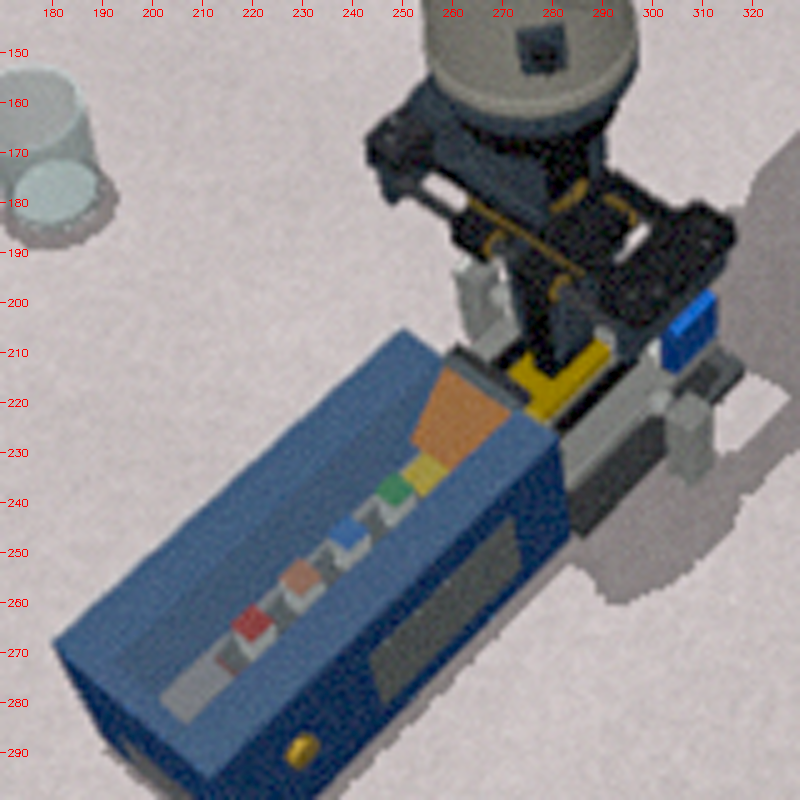

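Request:
send_rows(rows=[[0, 0, -0.5, 0, 0, 0, 255], [0, 0, -1.5, 0, 0, 0, 255], [0, 0, -3, 0, 0, 0, 255], [0, 0, -5, 0, 0, 0, 255], [0, 0, -7, 0, 0, 0, 255], [0, 0, -9, 0, 0, 0, 255], [0, 0, -11, 0, 0, 0, 255], [0, 0, -13, 0, 0, 0, 255]])

```text
t: 43.9
tool_pos: [487.9, -12.0, 80.9]
tcp_rot: [[-0.001, 0.094, 0.996], [0.0, 0.996, -0.094], [-1.0, -0.0, -0.001]]
force: [0.5, -0.3, -1.8]
opening: 0.149
```

Request:
send_rows(rows=[[0, 0, -2, 0, 0, 0, 255], [0, 0, -4, 0, 0, 0, 255], [0, 0, -6, 0, 0, 0, 255], [-1.5, 0, -6, 0, 0, 0, 255], [-4, 0, -6, 0, 0, 0, 255], [-6, 0, -6, 0, 0, 0, 255], [-6, 0, -6, 0, 0, 0, 255], [-6, 0, -6, 0, 0, 0, 255]])

```text
t: 44.57
tool_pos: [429.9, -6.6, 141.5]
tcp_rot: [[0.001, 0.094, 0.996], [-0.0, 0.996, -0.094], [-1.0, -0.0, 0.001]]
force: [-0.9, -0.5, -0.8]
opening: 0.151
```

```bash
python3 plan.py 444.6,300,139,23.1
python3 - <<'E'
from ov import *
r=grab('34')
crop(r['scene'],170,140,330,300,5,'s34.png',gamma=.7)
E
```

```text
t 44.57 pos [429.9  -6.6 141.5] yaw -5.39 F [-0.9 -0.5 -0.8] open 0.151
(444.6, 300.0, 139.0, 23.1) -> [0.24, 30.66, -1.42] [-28.49, 0.07, 0.03]
```

View pics/s34.png

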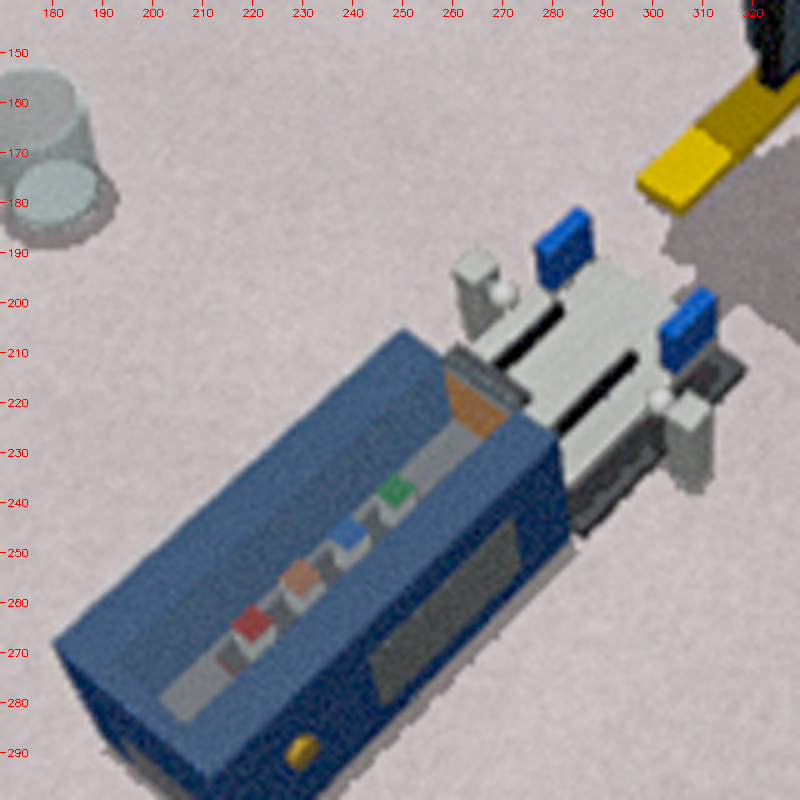

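View pics/scene_34.png

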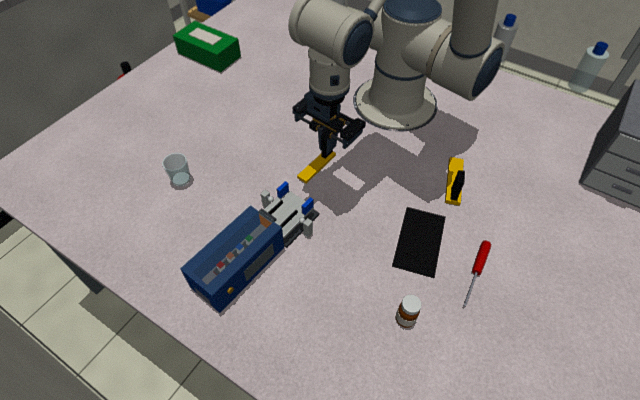

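Request:
send_rows(rows=[[0, 3, -0.1, -3, 0, 0, 255], [0, 7, -0.3, -7, 0, 0, 255], [0, 11, -0.5, -11, 0, 0, 255], [0, 15, -0.7, -15, 0, 0, 255], [0, 19, -0.9, -19, 0, 0, 255], [0, 23, -1.1, -23, 0, 0, 255], [0, 27, -1.2, -27, 0, 0, 255], [0, 29.5, -1.3, -28.5, 0, 0, 255]])

```text
t: 45.33
tool_pos: [443.6, 291.7, 139.5]
tcp_rot: [[-0.003, -0.398, 0.918], [0.0, 0.918, 0.398], [-1.0, 0.001, -0.002]]
force: [0.5, -0.9, -1.1]
opening: 0.152
```

Request:
send_rows(rows=[[0, 0.5, 0.4, 0, 0, 0, 255], [0, 1, 0.5, 0, 0, 0, 255], [0, 1, 0.5, 0, 0, 0, 255], [0, 1, 0.5, 0, 0, 0, 255], [0, 1, 0.5, 0, 0, 0, 255]])

```text
t: 45.75
tool_pos: [444.7, 298.3, 140.4]
tcp_rot: [[-0.003, -0.391, 0.92], [-0.0, 0.92, 0.391], [-1.0, 0.001, -0.003]]
force: [0.3, -0.1, -0.8]
opening: 0.15
```

```bash
python3 plan.py 445,300,42,23.1
```

```text
t 45.75 pos [444.7 298.3 140.4] yaw 23.02 F [ 0.3 -0.1 -0.8] open 0.15
(445.0, 300.0, 42.0, 23.1) -> [9.84, 0.14, 0.12] [-0.08, -0.14, -0.03]
```

Request:
send_rows(rows=[[3, 0.1, 0.1, 0, 0, 0, 255], [6, 0.1, 0.1, 0, 0, 0, 255], [8.5, 0.1, 0.1, 0, 0, 0, 255], [9.7, 0.1, 0.1, 0, 0, 0, 255], [9.7, 0.1, 0.1, 0, 0, 0, 255], [9.7, 0.1, 0.1, 0, 0, 0, 255], [9.7, 0.1, 0.1, 0, 0, 0, 255]])

```text
t: 46.33
tool_pos: [446.0, 300.6, 44.6]
tcp_rot: [[-0.001, -0.392, 0.92], [0.001, 0.92, 0.392], [-1.0, 0.001, -0.0]]
force: [0.3, 0.4, -1.1]
opening: 0.152
```

```bash
python3 plan.py 445,300,38,23.1
python3 - <<'E'
from ov import *
r=grab('35')
crop(r['scene'],370,140,470,290,5,'s35.png',gamma=.7)
E
```

```text
t 46.33 pos [446.  300.6  44.6] yaw 23.06 F [ 0.3  0.4 -1.1] open 0.152
(445.0, 300.0, 38.0, 23.1) -> [0.66, -0.02, -0.11] [-0.04, -0.02, -0.05]
```

View pics/s35.png

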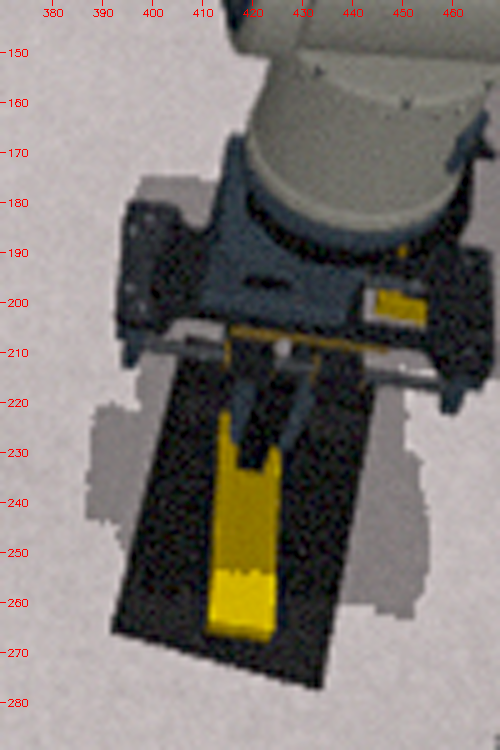

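Request:
send_rows(rows=[[0.3, 0, 0, 0, 0, 0, 255], [0.6, 0, 0, 0, 0, 0, 255], [0.65, 0, 0, 0, 0, 0, 255], [0.65, 0, 0, 0, 0, 0, 255], [0.65, 0, 0, 0, 0, 0, 255]])

```text
t: 46.85
tool_pos: [445.7, 301.1, 37.7]
tcp_rot: [[-0.001, -0.393, 0.92], [0.001, 0.92, 0.393], [-1.0, 0.001, -0.0]]
force: [-1.1, -0.6, 9.9]
opening: 0.153
```

Request:
send_rows(rows=[[0, 0, 0, 0, 0, 0, 200], [0, 0, 0, 0, 0, 0, 160], [0, 0, 0, 0, 0, 0, 120], [0, 0, 0, 0, 0, 0, 120], [0, 0, 0, 0, 0, 0, 120], [-3, 0, 0, 0, 0, 0, 120], [-6.5, 0, 0, 0, 0, 0, 120], [-10, 0, 0, 0, 0, 0, 120]])

```text
t: 47.52
tool_pos: [444.8, 300.5, 137.9]
tcp_rot: [[-0.004, -0.392, 0.92], [-0.001, 0.92, 0.392], [-1.0, 0.001, -0.004]]
force: [1.4, 1.0, 0.5]
opening: 0.531
```

Request:
send_rows(rows=[[-4, -2, 0, 0, 0, 0, 120], [-5, -6, 0, 0, 0, 0, 120], [-5, -10, 0, 0, 0, 0, 120], [-5, -14, 0, 0, 0, 0, 120], [-5, -18, 0, 0, 0, 0, 120], [-5, -18, 0, 0, 0, 0, 120], [-5, -18, 0, 0, 0, 0, 120], [-5, -18, 0, 0, 0, 0, 120]])

```text
t: 48.18
tool_pos: [515.9, 135.4, 186.9]
tcp_rot: [[-0.002, -0.392, 0.92], [0.0, 0.92, 0.392], [-1.0, 0.001, -0.002]]
force: [-0.2, 0.7, -0.7]
opening: 0.531
```

```bash
python3 plan.py
python3 - <<'E'
from ov import *
r=grab('36')
crop(r['scene'],380,200,460,290,6,'s36.png',gamma=.8)
a=cv2.imread('pics/scene_36.png');d=cv2.absdiff(a,cv2.imread('pics/scene0.png'))
crop(r['scene'],170,140,330,300,4,'s36c.png',gamma=.7)
im=cv2.imread('pics/s36c.png');overlay(im,'scene',shelf(24),(610.4,-23.5,-5.33),170,140,4);cv2.imwrite('pics/s36c.png',im)
b=cv2.imread('pics/s36.png')
h=max(im.shape[0],b.shape[0]); 
print(im.shape,b.shape)
E
```

```text
t 48.18 pos [515.9 135.4 186.9] yaw 23.06 F [-0.2  0.7 -0.7] open 0.531
(640, 640, 3) (540, 480, 3)
```

View pics/s36.png

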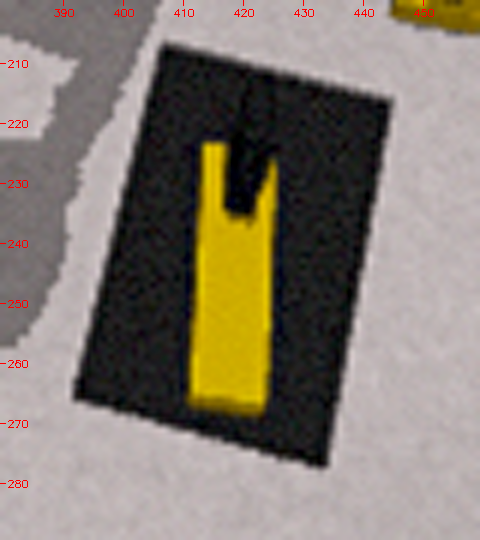

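View pics/s36c.png

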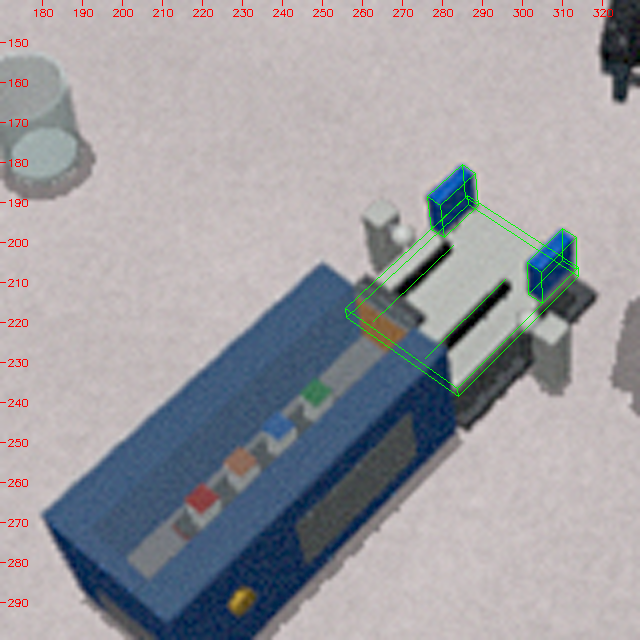

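View pics/top_36.png

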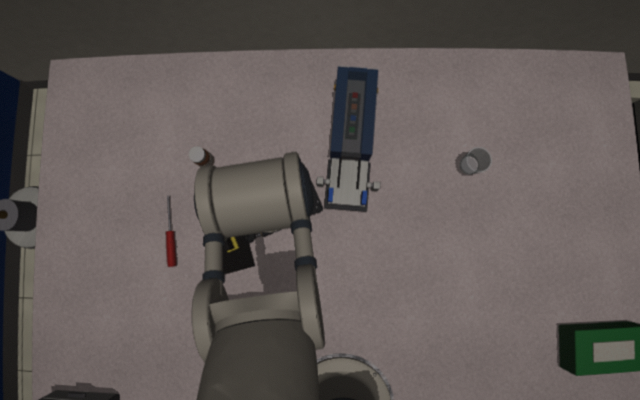

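```bash
python3 -c "
from bench import manip
print(manip.job_done())"
```

```text
the job is handed in; nothing more can be done
None
```

The dry chamber is loaded and I handed the job in after about 48 s of robot time. I don't have the verdict, because the interface doesn't report one.

**What I did**
- I docked the shelf on the three balls and pressed it home with shut fingers. I placed the four pucks present (red, copper, blue, green; there was no yellow) in a row on it, and pushed them through the flap with the smaller yellow bar.
- I pulled the bar out, the flap fell shut, and I laid the bar back on its mat.

**Last checks**
- **Shelf:** in the final picture it matches the home outline to about a pixel (2–3 mm). When I pressed it earlier, its top was 43.9 mm above the table, the stated home height.
- **Pucks and flap:** all four pucks stand upright in the tunnel, the last about 50 mm behind the flap. The flap looks closed.
- **Push bar:** it lies flat with its handle over the mat.
- **Bystanders:** the jar, beaker and screwdriver look unmoved.
- **Arm:** it is clear of everything.

**What went wrong on the way**
- I lifted too early on the first shelf grasp, so the fingers closed on nothing; the second grasp held.
- While lowering the shelf, its front caught on the steel bar over the flap and it tilted about 10° in the grip. I lifted it off, levelled it and brought it in under the steel bar.
- The final press on the shelf briefly reached 43 N at the fingertips, above the 40 N limit stated for the arm and the gripper's body. The fingers aren't named in that limit, and nothing showed a failure.
- The two cameras disagreed by 1–2 mm in y, which was within what the fits needed.

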